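# Fill the short row in the cap magazine and hold the follower up

### The job

The cap magazine is short of caps. Take the grey filler block by its fin and slide it straight down between the caps where the gap is wide enough, until it stands fully home on the channel floor; then push the white follower plate along the channel until filler and caps stand in one tight, closed row against the fixed stop. Finish while still pressing the follower flush against the row, firmly but not hard (about 10 N), so that a colleague can tighten its lock screw: do not let go; all caps stay upright in the channel and the timer, tape roll and loupe stay where they were.

Things in the scene. Friction and masses are not known exactly. Their poses are not given: they have to be found in the camera images.
- magazine: aluminium channel screwed to the bench, 70 wide (its x), 278 long (its y, from -133 to +145); origin on its underside. Base 8 thick: channel floor at z = 8. Channel 42 wide inside, walls 6 thick, tops at z = 30. At its +y end (robot's right) a fixed stop block, 40 high, inner face at y = +133; the follower is towards the open -y end (robot's left)
- follower (a joint): slide of the follower, in m: 0 = fully drawn back, grows as it is pushed along the magazine's +y towards the stop. Its front face stands at magazine y = -0.105 + value. With four caps and the filler in a closed row it comes to stand at about 0.062 (without the filler at about 0.086). It slides stiffly (about 1 N of friction) and stays where it is left; no spring
- follower_back (a point): point to push: middle of the back (-y) face of the white upright follower plate, 48 above the bench. The plate is 40.5 wide (x), 8 thick (y), its top 62 above the bench; behind it a foot reaches 18 back, its top 25 above the bench, and on the magazine's +x side (towards the robot) a black lock-screw knob of 19 diameter sticks out, centred 19 above the bench. Axes as the magazine's
- filler: grey plastic filler block, origin at the centre of its underside. Body 36 (x) by 24 (y), from z = 0 to 26, its lowest 3 stepped in by 2 on all sides; on top a grip fin 14 (x) by 22 (y) from z = 26 up to z = 63, to be gripped across its 14. 60 g. Its y goes along the channel, either way round. Stands loose on the bench to the right of the magazine
- row_cap_1: red screw cap with a nipple, 38 diameter, 34 high, 20 g, origin at the centre of its underside; stands loose on the channel floor, the one next to the stop
- row_cap_2: same kind of cap, second from the stop. Gaps between caps along y: centre distance less 38
- row_cap_3: same kind of cap, third from the stop; always close to the second
- row_cap_4: same kind of cap, the one next to the follower. The wide gap (at least 31) is between caps 1 and 2 or between caps 3 and 4, sometimes both
- timer: white kitchen-type timer, 62 x 62 x 22, behind the magazine; leave alone
- tape_roll: roll of tape, 87 diameter, 18 high, lying behind the magazine; leave alone
- loupe_2: black eye loupe, 39 diameter, 37 high, standing right of the magazine, behind the filler; leave alone
There are look-alikes about, which are no part of the job. Several things have the shape of the filler; the one meant has the colours described above.

How it is judged:
By the outcome, as a careful person would: the job done as asked, in the order asked, and still so for the second after the job is handed in, while the arm keeps its last pose, push and grip.
It also fails if it takes over 54 s, if anything falls off the work surface, if the arm or the gripper's body presses on something with over 40 N, if the wrist force passes 120 N, or if a joint passes its speed limit or range.

### The arm

A 6-joint arm with a two-finger parallel gripper is mounted at the origin on a cart in front of the work surface, level with it; the furniture and walls round the work are solid. World frame = base frame: x ahead of the robot, y to its left, z up, the work surface at z = 0. Lengths are in m, angles in rad, forces in N, time in s.
With the tool pointing down it reaches from about 0.4 to 0.825 m from the base axis. Payload 7 kg.
Tool frame: the origin (TCP) lies between the finger pads; the fingertips stand 11 mm ahead of it and the grasp point (between the pads) lies 8 mm behind it (arm.tips_ahead is the distance from the TCP to the fingertips, in m); z points along the fingers, x is the direction in which the jaws open and shut, and the axes are right-handed (so a half turn about z gives the same grasp; the last joint's range is limited). The gripper opens to 88 mm and grips with 3 to 60 N. Pads are 19 mm wide; open, the fingers measure 130 mm over their backs; the gripper's body (78 mm by 193 mm) begins 47 mm behind the grasp point.
Start: joints at [1.623, 0.359, 0.012, 0, -1.224, -0.288], TCP at [0.158, 0.656, 0.214] pointing down, gripper open.
Joint ranges: [-3.07, 3.07], [-1.43, 2.12], [-1.02, 1.25], [-3.03, 1.67], [-3.05, -0], [-3.03, 3.03]. Speed limits (rad/s): [2.39, 2.39, 3.01, 3.14, 3.14, 3.14].

### API

Orientations are given as [roll, pitch, yaw] about the fixed x, y, z axes, in that order (R = Rz(yaw) Ry(pitch) Rx(roll)).
In Python, from station import arm, optics, finder gives the robot as it stands. The module is installed in compiled form; this text tells all that it offers.
- The arm moves only by the tool apply_moves, never from a script. Its argument "increments" is one flat list of numbers, 6 for each row, row after row: the shift along the world's x, y, z in m, then the turn, a rotation vector about the world's x, y, z in rad. In form: [tx, ty, tz, rx, ry, rz, tx, ty, tz, rx, ry, rz, ...]. A call has 1 to 20 rows; each row shifts and turns the pose as measured when the row begins; what a row does not reach is not made up. A row lasts 1/12 s, in which the tool goes at most 41.7 mm and 7.16 degrees, less where a joint would pass 70% of its speed; a pose out of reach is approached as far as the arm can. A call with a gripper value outside its range is refused whole. "hand" is the closure, from 0 (fully open) to 1 (shut), set as the call begins (left out, the last holds). The fingers move at their own pace and stop on an object; "force" is the grip in N (left out, the last holds). Time passes only in rows, so rows that do not move let the fingers close. It gives the time, the measured TCP pose, the force and the opening at its end, in the units of the state.
- arm.get_state(): the state, without advancing time (a new reading comes with each control period).
- optics.grab_frame(name): name is "scene" or "top" or "wrist"; returns the picture (384x512x3 uint8, red, green, blue); there is no depth.
- optics.camera_model(name): a dict with "fx", "fy", "cx", "cy" (pixels), "world_to_cam" (4x4, takes a point from world to camera coordinates); the wrist camera has in their place "T_tool_cam" (4x4, takes a point from camera to tool coordinates, whose origin is the TCP and whose axes are the tool frame's). Camera axes: x right, y up, looking along -z (the intrinsics and any distortion apply to the point x, -y, -z); pixel columns grow to the right and rows downward; lengths in m; the calibration is good to about 2 mm. The wrist camera is an equidistant fisheye: a pixel r from the principal point sees the ray r / f radians off the axis. A picture is of the moment at which its call begins: read the wrist's pose just before it. camera_model takes no time and is no camera call.
- arm.job_done(): hands the job in, once; it reports no verdict.
Trained networks look in the newest picture that a camera, given by its name, has taken for a name from the list of things; names that differ only in an ending like _2 or _b are one class to them, and where a whole thing is asked for, a point or a joint stands for the part that bears it (a point fixed in the world has none). Each returns a list of dicts, best first, with "conf" (0 to 1); they miss things now and then, are a little off and sometimes report something else, mostly with a low value. They report only what shows in the picture. A call takes as long as a camera call. They do not tell look-alikes from the thing itself.
- finder.find_in(camera, name): "box" ([left, top, right, bottom] in pixels, round what is visible of it).
- finder.landmark_of(camera, name): "point" ([column, row] in pixels: a listed point, or the origin of a listed thing).
The state is a dict: "t": time; "q": joint angles; "qd": joint speeds; "joint_efforts": joint torques, N m; "eef_pos": TCP position; "ee_rot": TCP orientation; "force": force on the tool from outside, world axes, zero at the start; "moment": the same for the moment, N m; "width": finger opening in m.
Only numpy, scipy, OpenCV 4.12 (cv2) and the standard library are available. Lean on these libraries where they do the work, as an engineer would, in place of code of your own. Each camera call takes 0.05 s, during which the arm holds its last target. There are 200 camera calls.

## Working session

There is one attempt and no reset: what is moved stays moved. The work goes in short steps, Python scripts to look and compute and a tool call to move; the robot and the scene stay as the last step left them, time stands still between calls to the robot, and variables do not carry over. Pictures are saved under pics/ and viewed, about 8 in all and at most 12, crops included, and the job is handed in when it is done.

Besides the shell and the picture viewer there is one more tool, called as name(argument=value, ...) on one line, values as JSON. apply_moves: Moves the arm, as the interface text tells. Its arguments: {"type":"object","properties":{"increments":{"type":"array"},"hand":{"type":"number"},"force":{"type":"number"}},"required":["increments"]}

```bash
mkdir -p pics; cat > h.py <<'E'
import numpy as np, cv2
from station import arm, optics, finder
def save(cam,fn,img=None):
    im=optics.grab_frame(cam) if img is None else img
    cv2.imwrite('pics/'+fn,cv2.cvtColor(im,cv2.COLOR_RGB2BGR)); return im
def ray(cam,px):
    m=optics.camera_model(cam); W=np.linalg.inv(np.array(m['world_to_cam']))
    d=np.array([(px[0]-m['cx'])/m['fx'],-(px[1]-m['cy'])/m['fy'],-1.])
    return W[:3,3],W[:3,:3]@d
def onz(cam,px,z):
    o,d=ray(cam,px); return o+d*(z-o[2])/d[2]
def proj(cam,p):
    m=optics.camera_model(cam); c=np.array(m['world_to_cam'])@np.append(p,1)
    return [m['cx']+m['fx']*c[0]/-c[2], m['cy']-m['fy']*c[1]/-c[2]]
E
python3 - <<'E'
from h import *
np.set_printoptions(precision=4,suppress=True)
a=save('top','t0.png'); b=save('scene','s0.png')
cv2.imwrite('pics/both.png',cv2.cvtColor(np.vstack([a,b])[:, :],cv2.COLOR_RGB2BGR)) 
for c in('top','scene'):
    m=optics.camera_model(c); print(c,{k:v for k,v in m.items() if k!='world_to_cam'}, np.linalg.inv(np.array(m['world_to_cam']))[:3])
    for n in ('magazine','follower_back','filler','row_cap_1','loupe_2','timer'):
        for r in finder.landmark_of(c,n)[:6]: print(c,n,np.round(r['point'],1),round(r['conf'],2),onz(c,r['point'],{'follower_back':.048,'row_cap_1':.008}.get(n,0.)))
print(arm.get_state())
E
```

```text
top {'fx': 373.57650138305627, 'fy': 373.57650138305627, 'cx': 266.909747184017, 'cy': 191.77207648274901} [[-0.0467  0.974  -0.2216  0.3585]
 [-0.9989 -0.0445  0.0149  0.1272]
 [ 0.0047  0.222   0.975   0.9797]]
top magazine [244.7 226.2] 0.85 [0.491 0.175 0.   ]
top follower_back [201.  212.3] 0.65 [0.5248 0.2816 0.048 ]
top filler [158.7 230.5] 0.77 [0.4901 0.4007 0.    ]
top filler [330.3 231.9] 0.61 [ 0.4656 -0.0491  0.    ]
top filler [286.6 228.8] 0.48 [0.479  0.0651 0.    ]
top row_cap_1 [284.5 230.1] 0.69 [0.4749 0.0713 0.008 ]
top row_cap_1 [253.7 225. ] 0.69 [0.492 0.151 0.008]
top row_cap_1 [267.3 227.2] 0.68 [0.4846 0.1157 0.008 ]
top row_cap_1 [214.9 218.9] 0.63 [0.5127 0.252  0.008 ]
top loupe_2 [357.8 206.4] 0.65 [ 0.5301 -0.1283  0.    ]
scene {'fx': 435.8463135912223, 'fy': 435.8463135912223, 'cx': 259.324806965513, 'cy': 190.1014738312623} [[-0.4403  0.4601 -0.771  -0.2   ]
 [-0.8977 -0.21    0.3874  0.5105]
 [ 0.0163  0.8627  0.5055  0.5721]]
scene magazine [251.2 234. ] 0.67 [0.5074 0.1731 0.    ]
scene follower_back [200. 222.] 0.8 [0.5319 0.2811 0.048 ]
scene f
[... 303 characters left out ...]
237.9] 0.43 [0.5173 0.2543 0.008 ]
scene loupe_2 [354.5 199.3] 0.75 [ 0.5315 -0.1263  0.    ]
scene timer [304.3 178. ] 0.64 [ 0.6802 -0.0687  0.    ]
scene timer [216.3 238.9] 0.32 [0.523  0.2497 0.    ]
scene timer [249.6 233.6] 0.18 [0.5102 0.1757 0.    ]
{'t': 0.7, 'q': array([ 1.6231,  0.3585,  0.0119, -0.    , -1.2241, -0.2881]), 'qd': array([ 0.0015,  0.001 ,  0.0005, -0.0014,  0.0003,  0.0003]), 'joint_efforts': array([  0.0003, -58.2169,  29.3244,   7.0006,   0.0125,  -0.    ]), 'eef_pos': array([0.1577, 0.6563, 0.2143]), 'ee_rot': array([ 3.1416,  0.    , -1.8066]), 'force': array([ 0.6834,  0.5998, -0.2236]), 'moment': array([0.024 , 0.0507, 0.0197]), 'width': 0.08755931513668702}
```

View pics/t0.png

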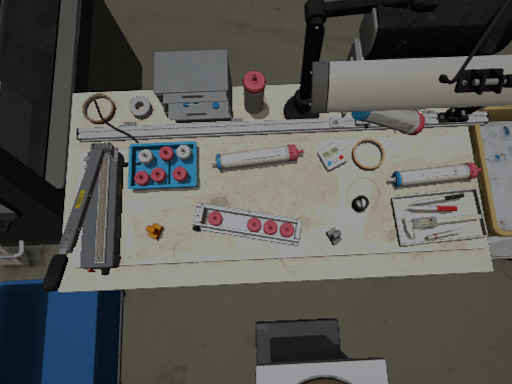

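View pics/s0.png

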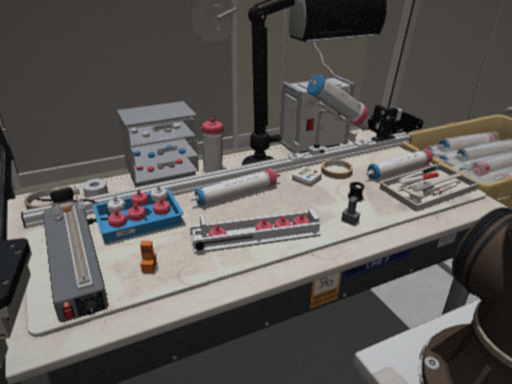

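The top view shows the magazine, with caps at about (215,219), (254,225), (267,227) and (285,230), so the wide gap is between caps 3 and 4. Two things are filler-shaped: an orange one at top (155,231) / scene (149,257), and a grey one at top (333,236) / scene (351,213). The grey one fits the description. I'll move there and confirm with the wrist camera.

apply_moves(increments=[0.016, -0.031, 0.005, 0, 0, -0.085, 0.016, -0.031, 0.005, 0, 0, -0.085, 0.016, -0.031, 0.005, 0, 0, -0.085, 0.016, -0.031, 0.005, 0, 0, -0.085, 0.016, -0.031, 0.005, 0, 0, -0.085, 0.016, -0.031, 0.005, 0, 0, -0.085, 0.016, -0.031, 0.005, 0, 0, -0.085, 0.016, -0.031, 0.005, 0, 0, -0.085, 0.016, -0.031, 0.005, 0, 0, -0.085, 0.016, -0.031, 0.005, 0, 0, -0.085, 0.016, -0.031, 0.005, 0, 0, -0.085, 0.016, -0.031, 0.005, 0, 0, -0.085, 0.016, -0.031, 0.005, 0, 0, -0.085, 0.016, -0.031, 0.005, 0, 0, -0.085, 0.016, -0.031, 0.005, 0, 0, -0.085, 0.016, -0.031, 0.005, 0, 0, -0.085, 0.016, -0.031, 0.005, 0, 0, -0.085, 0.016, -0.031, 0.005, 0, 0, -0.085])

```text
t: 2.2
eef_pos: [0.4495, 0.0748, 0.3083]
ee_rot: [3.134, 0.005, 2.885]
force: [0.6, 1.0, 0.7]
width: 0.0875
```

```bash
cat >> h.py <<'E'
from scipy.spatial.transform import Rotation as R
def wpose():
    s=arm.get_state(); T=np.eye(4); T[:3,:3]=R.from_euler('xyz',s['ee_rot']).as_matrix(); T[:3,3]=s['eef_pos']
    return T@np.array(optics.camera_model('wrist')['T_tool_cam'])
def wonz(T,px,z):
    m=optics.camera_model('wrist'); u=np.array([(px[0]-m['cx'])/m['fx'],(px[1]-m['cy'])/m['fy']]); th=np.linalg.norm(u)
    u=u/max(th,1e-9)*np.sin(th); d=T[:3,:3]@np.array([u[0],-u[1],-np.cos(th)])
    return T[:3,3]+d*(z-T[2,3])/d[2]
def wproj(T,p):
    m=optics.camera_model('wrist'); c=np.linalg.inv(T)@np.append(p,1); c=np.array([c[0],-c[1],-c[2]])
    th=np.arctan2(np.hypot(c[0],c[1]),c[2]); k=th/np.hypot(c[0],c[1])
    return np.array([m['cx']+m['fx']*c[0]*k,m['cy']+m['fy']*c[1]*k])
E
python3 - <<'E'
from h import *
np.set_printoptions(precision=4,suppress=True)
T=wpose(); im=save('wrist','w1.png'); np.save('T1.npy',T)
print({k:v for k,v in optics.camera_model('wrist').items()}, T)
for n,z in (('magazine',0),('follower_back',.048),('filler',0),('row_cap_1',.008),('loupe_2',0)):
    for r in finder.landmark_of('wrist',n)[:6]: print(n,np.round(r['point'],1),round(r['conf'],2),wonz(T,r['point'],z))
s=arm.get_state();print(s['t'],s['eef_pos'],s['ee_rot'],s['q'])
E
```

```text
{'fx': 297.3186396354542, 'fy': 297.3186396354542, 'cx': 256.42030740873105, 'cy': 193.37602992322428, 'T_tool_cam': array([[ 1.    ,  0.0005,  0.0006,  0.0002],
       [ 0.0006, -0.9665, -0.2567, -0.068 ],
       [ 0.0005,  0.2567, -0.9665, -0.1694],
       [ 0.    ,  0.    ,  0.    ,  1.    ]])} [[-0.9672 -0.2436 -0.0722  0.431 ]
 [ 0.2541 -0.9333 -0.2537  0.008 ]
 [-0.0056 -0.2637  0.9646  0.4772]
 [ 0.      0.      0.      1.    ]]
magazine [245.4 219.5] 0.97 [0.4967 0.1736 0.    ]
follower_back [246.3 289.3] 0.83 [0.523  0.2808 0.048 ]
follower_back [239.9 186.5] 0.67 [0.4842 0.1044 0.048 ]
filler [231.9  79. ] 0.82 [ 0.4566 -0.0576  0.    ]
row_cap_1 [241.4 156.6] 0.96 [0.4738 0.0667 0.008 ]
row_cap_1 [245.2 206.5] 0.84 [0.4898 0.1486 0.008 ]
row_cap_1 [239.7 183.9] 0.61 [0.4883 0.1091 0.008 ]
row_cap_1 [247.1 260.4] 0.38 [0.5135 0.2467 0.008 ]
loupe_2 [173.2  49.7] 0.8 [ 0.536  -0.1346  0.    ]
2.5 [0.4489 0.0768 0.3073] [3.1353 0.0039 2.8902] [ 0.6031 -0.0698 -0.2895 -0.0012 -1.3438 -0.8543]
```

View pics/w1.png

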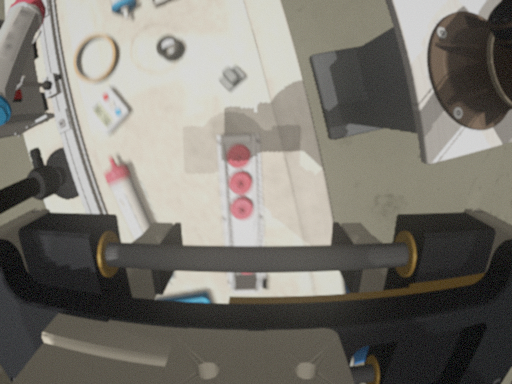

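The wrist view shows the magazine in the middle, caps at (238,155), (240,182) and (241,208), and the grey filler-shaped block at (233,77), turned about 40°. I'll go closer to confirm its colour and measure its yaw.

apply_moves(increments=[0.002, -0.027, -0.017, 0, 0, 0, 0.002, -0.027, -0.017, 0, 0, 0, 0.002, -0.027, -0.017, 0, 0, 0, 0.002, -0.027, -0.017, 0, 0, 0, 0, 0, 0, 0, 0, 0])

```text
t: 2.92
eef_pos: [0.4562, -0.0266, 0.2375]
ee_rot: [3.132, 0.006, 2.91]
force: [-0.2, 0.2, -0.6]
width: 0.0877
```

```bash
python3 - <<'E'
from h import *
np.set_printoptions(precision=4,suppress=True)
T=wpose(); im=save('wrist','w2.png'); np.save('T2.npy',T)
r=finder.landmark_of('wrist','filler')[0]; print(r,wonz(T,r['point'],0))
b=finder.find_in('wrist','filler')[0]; print(b)
x=int((b['box'][0]+b['box'][2])/2); y=int((b['box'][1]+b['box'][3])/2); x0=max(0,x-40);y0=max(0,y-40)
print(x0,y0); save('','w2c.png',cv2.resize(im[y0:y0+80,x0:x0+80],None,fx=7,fy=7,interpolation=cv2.INTER_CUBIC))
for n,z in (('magazine',0),('row_cap_1',.008)):
    for r in finder.landmark_of('wrist',n)[:6]: print(n,np.round(r['point'],1),round(r['conf'],2),wonz(T,r['point'],z))
s=arm.get_state();print(s['t'],s['eef_pos'],s['ee_rot'],s['q'])
E
```

```text
{'point': [253.3, 145.6], 'conf': 0.83} [ 0.4561 -0.0526  0.    ]
{'box': [238.7, 130.5, 268.1, 161.2], 'conf': 0.92}
213 105
magazine [262.3 289.4] 0.72 [0.4953 0.1736 0.    ]
row_cap_1 [260.9 230.6] 0.97 [0.4735 0.0682 0.008 ]
row_cap_1 [261.4 277.1] 0.65 [0.4904 0.1452 0.008 ]
3.1667 [ 0.4589 -0.0237  0.2416] [3.1288 0.0124 2.9114] [ 0.3757 -0.0344 -0.404  -0.0038 -1.1837 -0.6044]
```

View pics/w2c.png

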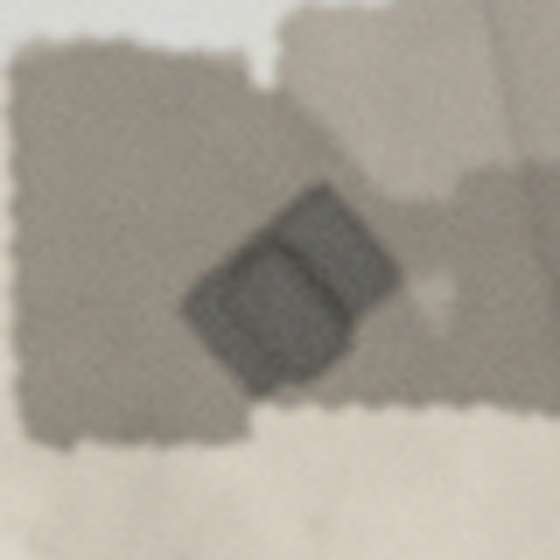

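The crop confirms a plain grey block with an offset-looking fin, so it's the filler. Next I'll fit its pose by silhouette.

```bash
cat >> h.py <<'E'
from scipy.optimize import minimize
def box(x0,x1,y0,y1,z0,z1): return np.array([[x,y,z] for x in(x0,x1) for y in(y0,y1) for z in(z0,z1)])
BODY=[box(-.016,.016,-.010,.010,0,.003),box(-.018,.018,-.012,.012,.003,.026),box(-.007,.007,-.011,.011,.026,.063)]
def fitfiller(im,T,guess,thr,c0,half=40,S=8):
    x0,y0=int(c0[0])-half,int(c0[1])-half
    g=cv2.GaussianBlur(cv2.cvtColor(im,cv2.COLOR_RGB2GRAY),(3,3),0)[y0:y0+2*half,x0:x0+2*half]
    m=(cv2.resize(g,None,fx=S,fy=S,interpolation=cv2.INTER_CUBIC)<thr).astype(np.uint8)
    n,l,st,_=cv2.connectedComponentsWithStats(m); k=1+np.argmax(st[1:,4]); m=(l==k).astype(np.uint8)
    def render(p):
        o=np.zeros_like(m); A=R.from_euler('z',p[2]*10).as_matrix()
        for B in BODY:
            q=np.array([wproj(T,A@v+[p[0],p[1],0]) for v in B]); q=((q-[x0,y0]+.5)*S-.5)
            cv2.fillConvexPoly(o,cv2.convexHull(np.round(q).astype(np.int32)),1)
        return o
    f=lambda p:(render(p)^m).sum()/m.sum()
    best=min((minimize(f,[guess[0],guess[1],a/10],method='Nelder-Mead',options=dict(initial_simplex=[[guess[0],guess[1],a/10],[guess[0]+.006,guess[1],a/10],[guess[0],guess[1]+.006,a/10],[guess[0],guess[1],a/10+.03]],maxiter=150)) for a in np.arange(0,np.pi,np.pi/6)),key=lambda r:r.fun)
    return best.x*[1,1,10],best.fun,m.sum()/S/S
E
python3 - <<'E'
from h import *
im=cv2.cvtColor(cv2.imread('pics/w2.png'),cv2.COLOR_BGR2RGB);T=np.load('T2.npy')
for t in(105,115,125):print(t,fitfiller(im,T,(.456,-.053),t,(253,146)))
E
```

```text
Traceback (most recent call last):
  File "h.py", line 42, in fitfiller
    best=min((minimize(f,[guess[0],guess[1],a/10],method='Nelder-Mead',options=dict(initial_simplex=[[guess[0],guess[1],a/10],[guess[0]+.006,guess[1],a/10],[guess[0],guess[1]+.006,a/10],[guess[0],guess[1],a/10+.03]],maxiter=150)) for a in np.arange(0,np.pi,np.pi/6)),key=lambda r:r.fun)
  File "h.py", line 42, in <genexpr>
    best=min((minimize(f,[guess[0],guess[1],a/10],method='Nelder-Mead',options=dict(initial_simplex=[[guess[0],guess[1],a/10],[guess[0]+.006,guess[1],a/10],[guess[0],guess[1]+.006,a/10],[guess[0],guess[1],a/10+.03]],maxiter=150)) for a in np.arange(0,np.pi,np.pi/6)),key=lambda r:r.fun)
              ~~~~~~~~^^^^^^^^^^^^^^^^^^^^^^^^^^^^^^^^^^^^^^^^^^^^^^^^^^^^^^^^^^^^^^^^^^^^^^^^^^^^^^^^^^^^^^^^^^^^^^^^^^^^^^^^^^^^^^^^^^^^^^^^^^^^^^^^^^^^^^^^^^^^^^^^^^^^^^^^^^^^^^^^^^^^^^^^^^^^^^^^^^^^^^^^^^^^^^^^^^^^^^^^^^^^^^^
  File "h.py", line 41, in <lambda>
    f=lambda p:(render(p)^m).sum()/m.sum()
                ~~~~~~^^^
  File "h.py", line 38, in render
    q=np.array([wproj(T,A@v+[p[0],p[1],0]) for v in B]); q=((q-[x0,y0]+.5)*S-.5)
                ~~~~~^^^^^^^^^^^^^^^^^^^^^
  File "h.py", line 24, in wproj
    m=optics.camera_model('wrist'); c=np.linalg.inv(T)@np.append(p,1); c=np.array([c[0],-c[1],-c[2]])
ValueError: time passes only in moves, steps and waits
```

```bash
sed -i "s/m=optics.camera_model('wrist')/m=WM/" h.py; sed -i "3i WM=optics.camera_model('wrist')" h.py
python3 - <<'E'
from h import *
im=cv2.cvtColor(cv2.imread('pics/w2.png'),cv2.COLOR_BGR2RGB);T=np.load('T2.npy')
for t in(105,115,125):print(t,fitfiller(im,T,(.456,-.053),t,(253,146)))
print(arm.get_state()['t'],wpose()-T)
E
```

```text
105 (array([ 0.45445743, -0.05396705,  0.55894867]), np.float64(0.19675142608527507), np.float64(484.828125))
115 (array([ 0.45447182, -0.0537784 ,  0.48889156]), np.float64(0.07825311430133203), np.float64(543.109375))
125 (array([ 0.45446106, -0.05395527,  3.60875738]), np.float64(0.04515168142980325), np.float64(597.984375))
3.1667 [[-0.00017256  0.00270157 -0.00597098  0.00165243]
 [-0.00099097  0.00013986 -0.001387    0.00263891]
 [-0.00598892 -0.00269321 -0.00080973  0.00390777]
 [ 0.          0.          0.          0.        ]]
```

```bash
cat >> h.py <<'E'
def togo(x,y,z,yaw):
    s=arm.get_state(); Rc=R.from_euler('xyz',s['ee_rot']); 
    rv=(R.from_euler('xyz',[np.pi,0,yaw])*Rc.inv()).as_rotvec()
    print('t',round(s['t'],2),'pos',np.round(s['eef_pos'],4),'rot',np.round(s['ee_rot'],4),'F',np.round(s['force'],2),'w',round(s['width'],4),'\n GO',np.round(np.array([x,y,z])-s['eef_pos'],4),np.round(rv,4))
E
python3 -c "
from h import *
togo(.4545,-.054,.12,3.61)"
```

```text
t 3.17 pos [ 0.4589 -0.0237  0.2416] rot [3.1288 0.0124 2.9114] F [0.13 0.37 0.39] w 0.0876 
 GO [-0.0044 -0.0303 -0.1216] [-0.0145  0.011   0.6985]
```

apply_moves(increments=[-0.0006, -0.004, -0.015, -0.002, 0.0015, 0.087, -0.0006, -0.004, -0.015, -0.002, 0.0015, 0.087, -0.0006, -0.004, -0.015, -0.002, 0.0015, 0.087, -0.0006, -0.004, -0.015, -0.002, 0.0015, 0.087, -0.0006, -0.004, -0.015, -0.002, 0.0015, 0.087, -0.0006, -0.004, -0.015, -0.002, 0.0015, 0.087, -0.0006, -0.004, -0.015, -0.002, 0.0015, 0.087, -0.0006, -0.004, -0.015, -0.002, 0.0015, 0.087, 0, 0, 0, 0, 0, 0, 0, 0, 0, 0, 0, 0])

```text
t: 4.0
eef_pos: [0.461, -0.0434, 0.1261]
ee_rot: [3.139, 0.017, -2.623]
force: [1.2, -0.8, -0.2]
width: 0.0873
```

```bash
python3 - <<'E'
from h import *
im=save('wrist','w3.png'); T=wpose(); np.save('T3.npy',T)
b=finder.find_in('wrist','filler')[0]; print(b)
c=((b['box'][0]+b['box'][2])/2,(b['box'][1]+b['box'][3])/2)
for t in(105,120,130):print(t,fitfiller(im,T,(.454,-.054),t,c,half=60,S=4))
togo(.4545,-.054,.12,3.61)
cv2.imwrite('pics/w3b.png',cv2.cvtColor(im,cv2.COLOR_RGB2BGR))
E
```

```text
{'box': [252.0, 167.2, 291.1, 205.9], 'conf': 0.78}
105 (array([ 0.45430101, -0.05345962,  3.62719158]), np.float64(0.09164655747805103), np.float64(1217.3125))
120 (array([ 0.45449649, -0.05386387,  0.47405654]), np.float64(0.0369610813330226), np.float64(1340.9375))
130 (array([ 0.4541659 , -0.05326889,  0.47593373]), np.float64(0.17881453154875718), np.float64(1634.375))
t 4.1 pos [ 0.4612 -0.0435  0.1264] rot [ 3.139   0.0176 -2.6233] F [-0.02  0.43 -0.46] w 0.0875 
 GO [-0.0067 -0.0105 -0.0064] [-0.0106  0.0143 -0.0499]
```

View pics/w3.png

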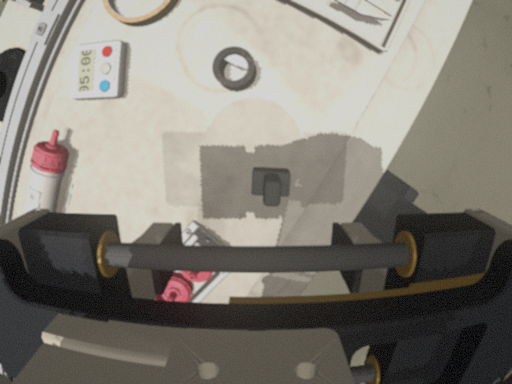

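The wrist view shows the filler at (271,185), fin aligned with the jaws, and the fit repeats to within 1 mm. Now I'll align and descend.

apply_moves(increments=[-0.003, -0.005, -0.01, -0.005, 0.007, -0.02, -0.003, -0.005, -0.01, -0.005, 0.007, -0.02, 0, 0, 0, 0, 0, 0])

```text
t: 4.35
eef_pos: [0.4567, -0.0527, 0.1076]
ee_rot: [-3.141, 0.005, -2.67]
force: [-0.7, -0.4, 0.6]
width: 0.0879
```

```bash
python3 -c "
from h import *
togo(.4545,-.0539,.042,3.615)"
```

```text
t 4.35 pos [ 0.4567 -0.0527  0.1076] rot [-3.1406  0.0047 -2.6698] F [-0.68 -0.38  0.58] w 0.0879 
 GO [-0.0022 -0.0012 -0.0656] [-0.0012  0.0046  0.0016]
```

apply_moves(increments=[-0.0022, -0.0012, -0.015, -0.001, 0.004, 0, 0, 0, -0.015, 0, 0, 0, 0, 0, -0.015, 0, 0, 0, 0, 0, -0.015, 0, 0, 0, 0, 0, 0, 0, 0, 0])

```text
t: 4.77
eef_pos: [0.4551, -0.0548, 0.0462]
ee_rot: [-3.14, 0.003, -2.676]
force: [-1.5, 0.3, 0.1]
width: 0.0875
```

```bash
python3 -c "
from h import *
togo(.4545,-.0539,.042,3.615)"
```

```text
t 4.77 pos [ 0.4551 -0.0548  0.0462] rot [-3.1402e+00  3.1000e-03 -2.6762e+00] F [-1.49  0.29  0.09] w 0.0875 
 GO [-0.0006  0.0009 -0.0042] [-0.0002  0.0033  0.008 ]
```

apply_moves(increments=[-0.0006, 0.0009, -0.003, 0, 0.003, 0.007])

```text
t: 4.85
eef_pos: [0.4546, -0.0541, 0.0434]
ee_rot: [-3.141, -0.0, -2.67]
force: [-0.4, -0.1, -0.1]
width: 0.0876
```

apply_moves(increments=[0, 0, 0, 0, 0, 0, 0, 0, 0, 0, 0, 0, 0, 0, 0, 0, 0, 0, 0, 0, 0, 0, 0, 0, 0, 0, 0, 0, 0, 0, 0, 0, 0, 0, 0, 0, 0, 0, 0, 0, 0, 0, 0, 0, 0, 0, 0, 0], hand=1, force=20)

```text
t: 5.52
eef_pos: [0.4567, -0.0536, 0.0466]
ee_rot: [-3.14, 0.004, -2.67]
force: [0.3, -0.3, 0.3]
width: 0.0399
```

```bash
python3 -c "
from h import *
togo(.4545,-.0539,.042,3.615)"
```

```text
t 5.52 pos [ 0.4567 -0.0536  0.0466] rot [-3.1402  0.0045 -2.6698] F [ 0.28 -0.34  0.27] w 0.0399 
 GO [-0.0022 -0.0003 -0.0046] [-0.0008  0.0046  0.0016]
```

apply_moves(increments=[-0.0015, 0, -0.004, 0, 0.004, 0, -0.0003, 0, -0.0005, 0, 0.0005, 0, -0.0003, 0, -0.0005, 0, 0.0005, 0, -0.0003, 0, -0.0005, 0, 0.0005, 0, -0.0003, 0, -0.0005, 0, 0.0005, 0, -0.0003, 0, -0.0005, 0, 0.0005, 0, 0, 0, 0, 0, 0, 0, 0, 0, 0, 0, 0, 0])

```text
t: 6.18
eef_pos: [0.4543, -0.0538, 0.0409]
ee_rot: [3.141, -0.001, -2.669]
force: [-0.8, 0.5, -1.2]
width: 0.0137
```

```bash
python3 -c "
from h import *
togo(.4545,-.0539,.042,3.615)"
```

```text
t 6.18 pos [ 0.4543 -0.0538  0.0409] rot [ 3.1409e+00 -1.0000e-03 -2.6686e+00] F [-0.8   0.45 -1.21] w 0.0137 
 GO [ 0.0002 -0.0001  0.0011] [-0.0002 -0.0012  0.0005]
```

Gripped: the opening is 13.7 mm. Next I'll lift, carry it over the gap and turn it towards the magazine's yaw.

apply_moves(increments=[0, 0, 0.02, 0, 0, 0, 0, 0, 0.03, 0, 0, 0, 0, 0, 0.03, 0, 0, 0, 0, 0, 0.03, 0, 0, 0, 0.0045, 0.024, 0.003, 0, 0, -0.07, 0.0045, 0.024, 0.003, 0, 0, -0.07, 0.0045, 0.024, 0.003, 0, 0, -0.07, 0.0045, 0.024, 0.003, 0, 0, -0.07, 0.0045, 0.024, 0.003, 0, 0, -0.07, 0.0045, 0.024, 0.003, 0, 0, -0.07, 0.0045, 0.024, 0.003, 0, 0, -0.07, 0.0045, 0.024, 0.003, 0, 0, -0.07, 0.0045, 0.024, 0.003, 0, 0, -0.07, 0.0045, 0.024, 0.003, 0, 0, -0.07, 0, 0, 0, 0, 0, 0, 0, 0, 0, 0, 0, 0])

```text
t: 7.52
eef_pos: [0.4941, 0.1969, 0.1835]
ee_rot: [3.137, -0.009, 2.875]
force: [-0.0, -0.7, -0.7]
width: 0.0137
```

```bash
python3 - <<'E'
from h import *
np.set_printoptions(precision=4,suppress=True)
im=save('wrist','w4.png'); T=wpose(); np.save('T4.npy',T)
for n,z in (('magazine',0),('row_cap_1',.008),('follower_back',.048)):
    for r in finder.landmark_of('wrist',n)[:6]: print(n,np.round(r['point'],1),round(r['conf'],2),wonz(T,r['point'],z))
togo(.502,.198,.16,2.927)
save('','w4b.png',cv2.resize(im,(800,600)))
E
```

```text
magazine [246.7 156.4] 0.97 [0.4988 0.1756 0.    ]
magazine [244.4 135.2] 0.6 [0.4946 0.1504 0.    ]
row_cap_1 [242.3 100.6] 0.96 [0.4857 0.1106 0.008 ]
row_cap_1 [240.2  60.7] 0.92 [0.4756 0.0647 0.008 ]
row_cap_1 [245.5 133.1] 0.78 [0.4923 0.1479 0.008 ]
t 7.72 pos [0.4941 0.1953 0.1838] rot [ 3.1366 -0.0091  2.8735] F [-0.44  0.9  -0.97] w 0.0135 
 GO [ 0.0079  0.0027 -0.0238] [-0.007  -0.0076  0.0535]
```

View pics/w4b.png

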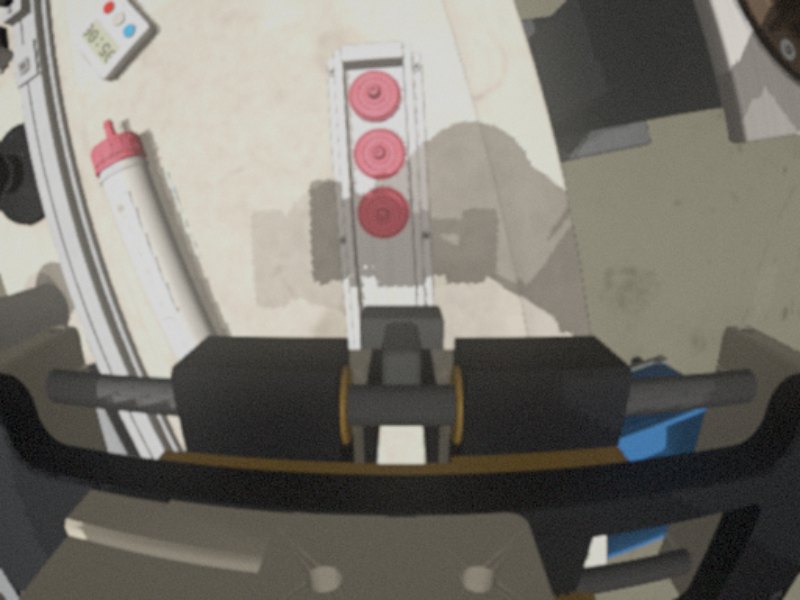

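The view shows caps 1–3 at (375,95), (380,152) and (383,212), the open gap below them and the held filler at (402,330). I'll fit the channel edges for an exact pose.

```bash
cat > fitmag.py <<'E'
from h import *
import sys
def segs(ymax=.14,ymin=0.0):
    L=[]
    for x in(-.021,.021,-.027,.027): L.append([[x,ymin,.030],[x,ymax-.012,.030]])
    for x in(-.035,.035): L.append([[x,ymin,.008],[x,ymax,.008]])
    L.append([[-.020,.133,.040],[.020,.133,.040]]); L.append([[-.020,.145,.040],[.020,.145,.040]])
    return np.array(L)
def pts(p,S,n=60):
    A=R.from_euler('z',p[2]).as_matrix(); t=np.linspace(0,1,n)[:,None]
    return np.vstack([(s[0]*(1-t)+s[1]*t)@A.T+[p[0],p[1],0] for s in S])
def fit(im,T,g,S):
    gr=cv2.cvtColor(im,cv2.COLOR_RGB2GRAY).astype(np.float32)
    G=np.minimum(np.hypot(cv2.Sobel(gr,cv2.CV_32F,1,0),cv2.Sobel(gr,cv2.CV_32F,0,1)),200)
    def f(p,sig):
        q=np.array([wproj(T,v) for v in pts([p[0],p[1],p[2]/10],S)],np.float32)
        return -cv2.remap(Gs[sig],q[:,0].copy(),q[:,1].copy(),cv2.INTER_LINEAR).mean()
    Gs={s:cv2.GaussianBlur(G,(0,0),s) for s in(2.5,1.0)}
    p=np.array([g[0],g[1],g[2]*10]); out=[]
    for sig in(2.5,1.0):
        best=None
        for dx in(-.003,0,.003):
            for da in(-.2,0,.2):
                q=p+[dx,0,da]; r=minimize(f,q,args=(sig,),method='Nelder-Mead',options=dict(initial_simplex=[q,q+[.003,0,0],q+[0,.003,0],q+[0,0,.2]],maxiter=90))
                if best is None or r.fun<best.fun: best=r
        p=best.x
    return p*[1,1,.1],best.fun
if __name__=='__main__':
    k,x,y,a,ymin=sys.argv[1],*map(float,sys.argv[2:6])
    im=cv2.cvtColor(cv2.imread(f'pics/w{k}.png'),cv2.COLOR_BGR2RGB);T=np.load(f'T{k}.npy')
    S=segs(ymin=ymin); p,v=fit(im,T,(x,y,a),S); print(np.round(p,4),v)
    o=cv2.resize(im,None,fx=3,fy=3,interpolation=cv2.INTER_CUBIC)
    for v in pts(p,S): 
        c=(wproj(T,v)+.5)*3-.5; cv2.circle(o,tuple(int(i) for i in np.round(c)),1,(0,255,0),-1)
    save('',f'fit{k}.png',o[:600,350:1050])
E
python3 fitmag.py 4 .4985 .1755 2.93 0.0
```

```text
[0.5009 0.1871 2.9424] -75.5306396484375
```

View pics/fit4.png

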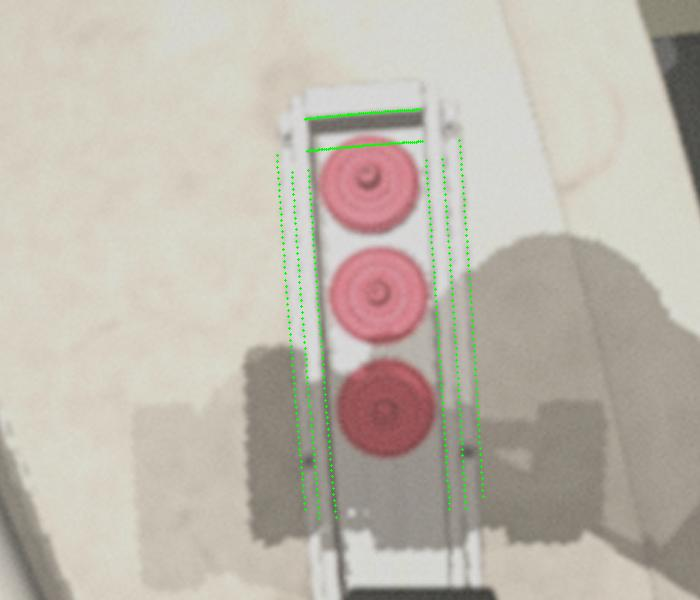

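```bash
python3 - <<'E'
import re
s=open('fitmag.py').read()
s=s.replace("    for x in(-.035,.035): L.append([[x,ymin,.008],[x,ymax,.008]])\n","").replace("L.append([[-.020,.145,.040],[.020,.145,.040]])","pass")
s=s.replace("ymax-.012","ymax-.01")
open('fitmag.py','w').write(s)
E
python3 fitmag.py 4 .4985 .1755 2.93 -0.02
```

```text
[0.4957 0.1824 2.9273] -92.21585845947266
```

View pics/fit4.png

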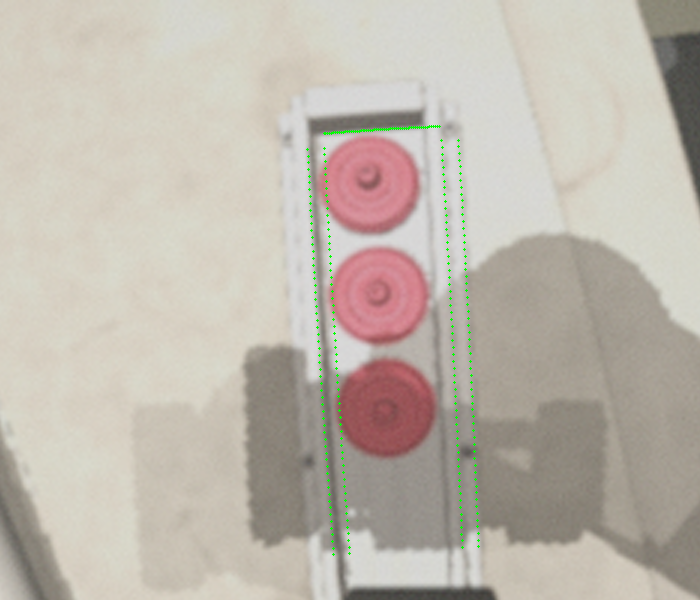

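The second fit locked onto the wrong edges, while the first was right laterally. I'll refit x and yaw tightly using only the wall lines.

```bash
python3 - <<'E'
from fitmag import *
np.set_printoptions(precision=4,suppress=True)
for k in('4','2','1'):
    im=cv2.cvtColor(cv2.imread(f'pics/w{k}.png'),cv2.COLOR_BGR2RGB);T=np.load(f'T{k}.npy')
    gr=cv2.cvtColor(im,cv2.COLOR_RGB2GRAY).astype(np.float32)
    G=cv2.GaussianBlur(np.minimum(np.hypot(cv2.Sobel(gr,cv2.CV_32F,1,0),cv2.Sobel(gr,cv2.CV_32F,0,1)),150),(0,0),.8)
    S=segs(ymin=-.01 if k!='1' else .02)[:4]; R_=[]
    for x in np.arange(.4935,.5045,.0005):
        for a in np.arange(2.90,2.97,.005):
            q=np.array([wproj(T,v) for v in pts([x,.1755,a],S,40)],np.float32)
            R_.append((cv2.remap(G,q[:,0].copy(),q[:,1].copy(),cv2.INTER_LINEAR).mean(),x,a))
    R_.sort(reverse=True); print(k); print(np.array(R_[:8]))
E
```

```text
4
[[73.1965  0.4945  2.925 ]
 [72.9691  0.494   2.93  ]
 [72.5203  0.495   2.92  ]
 [72.3783  0.4945  2.92  ]
 [72.3485  0.494   2.935 ]
 [72.2539  0.4945  2.93  ]
 [72.0748  0.495   2.915 ]
 [71.8793  0.494   2.925 ]]
2
[[67.7033  0.4945  2.925 ]
 [67.5688  0.4945  2.93  ]
 [67.5591  0.494   2.93  ]
 [67.4807  0.495   2.92  ]
 [67.4106  0.494   2.935 ]
 [67.3494  0.495   2.925 ]
 [67.239   0.4935  2.935 ]
 [67.162   0.4945  2.92  ]]
1
[[63.0629  0.5035  2.92  ]
 [63.0165  0.497   2.93  ]
 [62.9956  0.4965  2.935 ]
 [62.951   0.504   2.915 ]
 [62.8387  0.503   2.925 ]
 [62.8339  0.496   2.94  ]
 [62.7968  0.503   2.93  ]
 [62.7791  0.4975  2.925 ]]
```

```bash
python3 - <<'E'
from h import *
T=np.load('T4.npy'); f=lambda u,v:np.array([(u+350.5)/3-.5+.17,(v+.5)/3-.5])
for n,a,b in(('Lin',(310,170),(335,530)),('Rin',(428,120),(449,560)),('Lout',(294,170),(313,560)),('Rout',(443,130),(467,540))):
    A,B=wonz(T,f(*a),.03),wonz(T,f(*b),.03); s=(B-A)[0]/(B-A)[1]; print(n,A,B,'slope',s,'x@.1755',A[0]+s*(.1755-A[1]))
import cv2
im=cv2.imread('pics/w4.png'); 
for r in(60,110,150,175): print(r,im[r,205:285].mean(1).astype(int).tolist() if 0 else cv2.cvtColor(im[r:r+1,208:280],cv2.COLOR_BGR2GRAY)[0].tolist())
E
```

```text
Lin [0.49537681 0.05775084 0.03      ] [0.5228766 0.1876479 0.03     ] slope 0.21170446532023035 x@.1755 0.5203048377615246
Rin [0.4498764 0.0511941 0.03     ] [0.48517224 0.20996312 0.03      ] slope 0.2223093311738288 x@.1755 0.4775107643422006
Lout [0.50088885 0.05600421 0.03      ] [0.53411519 0.19639047 0.03      ] slope 0.2366780189730388 x@.1755 0.5291708740488121
Rout [0.44572077 0.05627627 0.03      ] [0.47676772 0.20435779 0.03      ] slope 0.20966124133475705 x@.1755 0.4707173648547897
60 [208, 202, 197, 211, 215, 211, 203, 210, 212, 217, 214, 201, 155, 139, 151, 155, 151, 152, 159, 159, 157, 156, 162, 163, 156, 156, 151, 140, 125, 125, 133, 131, 121, 109, 110, 131, 153, 158, 158, 163, 162, 160, 157, 160, 160, 156, 135, 134, 172, 196, 198, 190, 207, 215, 215, 210, 200, 191, 204, 213, 213, 211, 201, 200, 211, 215, 213, 214, 213, 213, 215, 214]
110 [209, 208, 209, 206, 203, 208, 212, 215, 210, 204, 206, 214, 215, 216, 202, 155, 126, 163, 194, 209, 215, 212, 203, 185, 162, 147, 142, 148, 158, 162, 165, 165, 162, 157, 158, 153, 147, 143, 144, 147, 153, 155, 143, 130, 113, 122, 146, 167, 175, 180, 179, 178, 171, 156, 144, 157, 177, 180, 172, 165, 169, 176, 182, 180, 171, 155, 156, 162, 165, 163, 166, 164]
150 [134, 131, 127, 132, 133, 132, 131, 130, 136, 143, 142, 140, 136, 137, 147, 152, 148, 133, 115, 121, 141, 146, 150, 147, 152, 149, 147, 139, 134, 121, 110, 101, 97, 98, 96, 100, 98, 95, 98, 93, 99, 94, 100, 102, 105, 128, 134, 140, 147, 148, 148, 151, 148, 149, 145, 136, 126, 133, 146, 147, 144, 132, 107, 99, 93, 94, 109, 122, 127, 134, 139, 138]
175 [133, 130, 136, 132, 134, 127, 132, 130, 133, 129, 129, 138, 146, 140, 138, 150, 158, 160, 156, 135, 109, 119, 141, 150, 150, 149, 146, 148, 143, 148, 152, 148, 146, 147, 148, 147, 147, 147, 147, 146, 145, 143, 141, 145, 146, 147, 147, 147, 147, 147, 146, 144, 146, 147, 150, 146, 140, 131, 136, 149, 150, 147, 133, 131, 136, 148, 149, 148, 137, 140, 148, 146]
```

```bash
python3 - <<'E'
from h import *
np.set_printoptions(precision=1,suppress=True)
M=np.linalg.inv(np.array(WM['T_tool_cam']))
# filler in tool frame: origin at tool z=+.041, z reversed
f=lambda p:wproj(np.array(WM['T_tool_cam']),[p[0],-p[1],.041-p[2]])
for z in(.003,.026):
  for y in(.012,-.012): print(z,y,f((-.018,y,z)),f((.018,y,z)))
im=cv2.imread('pics/w4.png'); g=cv2.cvtColor(im,cv2.COLOR_BGR2GRAY)
for r in(199,203,208,214): print(r,g[r,222:292].tolist())
print(g[185:260,257].tolist())
E
```

```text
0.003 0.012 [231.5 194.6] [281.2 194.6]
0.003 -0.012 [232.3 225.6] [280.5 225.6]
0.026 0.012 [228.7 203.8] [284.  203.8]
0.026 -0.012 [229.7 237.8] [283.  237.8]
199 [212, 214, 209, 207, 211, 215, 211, 190, 140, 96, 80, 79, 74, 79, 75, 77, 77, 79, 78, 76, 74, 75, 77, 77, 71, 78, 75, 73, 71, 79, 76, 74, 73, 75, 72, 78, 76, 75, 70, 68, 77, 72, 72, 72, 73, 74, 67, 74, 72, 70, 74, 71, 74, 73, 66, 70, 73, 72, 70, 96, 152, 184, 196, 197, 196, 195, 196, 195, 195, 198]
203 [212, 213, 210, 205, 211, 216, 212, 194, 140, 87, 73, 81, 82, 79, 82, 86, 81, 82, 77, 78, 81, 81, 79, 80, 81, 78, 77, 73, 80, 81, 76, 79, 77, 80, 83, 79, 74, 79, 82, 80, 76, 82, 83, 79, 82, 80, 80, 77, 80, 76, 82, 80, 77, 74, 81, 80, 77, 80, 79, 78, 97, 147, 180, 192, 195, 192, 194, 192, 195, 199]
208 [205, 215, 207, 197, 204, 212, 216, 202, 155, 94, 86, 93, 89, 89, 92, 92, 94, 94, 90, 88, 88, 92, 93, 92, 88, 78, 68, 70, 72, 72, 77, 72, 66, 73, 75, 72, 65, 64, 70, 71, 71, 69, 72, 77, 76, 82, 89, 92, 90, 92, 90, 84, 89, 93, 91, 91, 88, 95, 89, 86, 90, 109, 159, 190, 194, 190, 192, 191, 194, 195]
214 [201, 211, 212, 212, 210, 211, 214, 205, 161, 104, 83, 90, 93, 86, 88, 92, 89, 90, 87, 90, 89, 89, 87, 86, 72, 70, 73, 69, 69, 71, 74, 67, 68, 71, 68, 70, 70, 69, 75, 68, 71, 74, 65, 73, 69, 69, 80, 85, 90, 89, 92, 88, 89, 89, 89, 85, 89, 85, 91, 85, 88, 116, 156, 186, 193, 191, 191, 192, 189, 187]
[213, 215, 212, 212, 215, 213, 214, 213, 215, 203, 162, 106, 74, 71, 78, 72, 70, 79, 79, 87, 82, 76, 74, 72, 71, 70, 70, 74, 69, 70, 73, 67, 73, 69, 71, 67, 59, 64, 67, 70, 74, 73, 82, 83, 86, 84, 86, 83, 83, 83, 83, 80, 83, 82, 84, 83, 78, 79, 79, 77, 73, 58, 56, 51, 47, 58, 62, 66, 56, 67, 63, 69, 63, 71, 68]
```

The held filler appears within 0.5 mm of where it should. The channel axis is x = 0.4991 + 0.218·(y − 0.1755), yaw 2.927. The insertion target is (0.504, 0.197). Aligning above it now.

apply_moves(increments=[0.003, 0.001, -0.02, -0.002, -0.002, 0.018, 0.003, 0.001, -0.02, -0.002, -0.002, 0.018, 0.003, 0, -0.02, -0.002, -0.002, 0.018, 0, 0, 0, 0, 0, 0])

```text
t: 8.05
eef_pos: [0.5039, 0.1946, 0.124]
ee_rot: [3.137, 0.001, 2.928]
force: [-1.2, -0.7, -1.2]
width: 0.0138
```

```bash
python3 -c "
from h import *
togo(.504,.197,.105,2.927)"
```

```text
t 8.05 pos [0.5039 0.1946 0.124 ] rot [3.1372e+00 1.2000e-03 2.9281e+00] F [-1.23 -0.69 -1.22] w 0.0138 
 GO [ 0.0001  0.0024 -0.019 ] [-0.004   0.0021 -0.0011]
```

apply_moves(increments=[0, 0.0024, -0.012, -0.004, 0.002, -0.001, 0, 0, -0.012, 0, 0, 0, 0, 0, -0.012, 0, 0, 0, 0, 0, -0.001, 0, 0, 0])

```text
t: 8.38
eef_pos: [0.5045, 0.1944, 0.0888]
ee_rot: [3.141, 0.001, 2.923]
force: [-0.8, -0.7, -0.5]
width: 0.0137
```

```bash
python3 - <<'E'
from h import *
im=save('wrist','w5.png'); T=wpose(); np.save('T5.npy',T)
save('','w5b.png',cv2.resize(im[60:260,130:390],(780,600)))
togo(.504,.197,.0489,2.927)
E
```

```text
t 8.43 pos [0.505  0.1946 0.0898] rot [3.1408e+00 2.1000e-03 2.9233e+00] F [-0.01  0.23 -0.16] w 0.0136 
 GO [-0.001   0.0024 -0.0409] [-0.0003  0.0023  0.0037]
```

View pics/w5b.png

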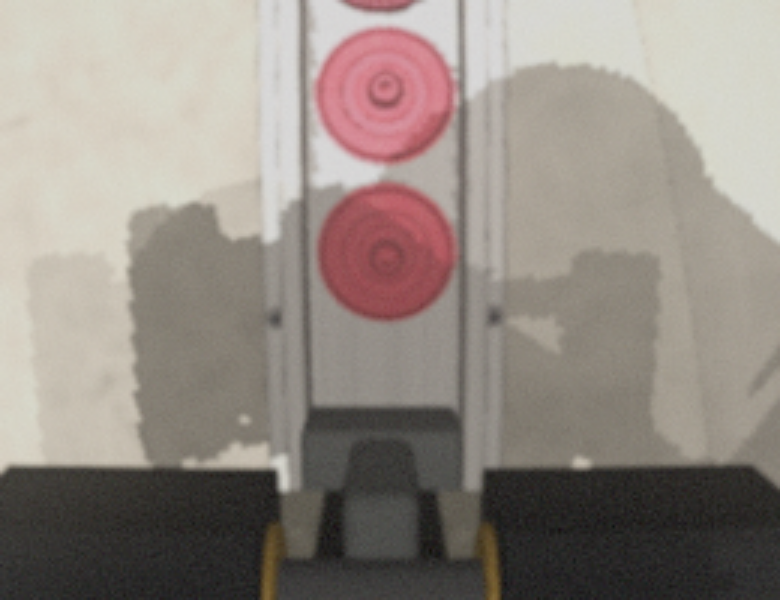

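In the view the filler (columns 302–462) sits about 1.3 mm to the left of the channel's centre, which matches the state's error. I'll correct that and lower it.

apply_moves(increments=[-0.0013, 0.0024, -0.007, 0, 0.002, 0.004, -0.0004, 0, -0.008, 0, 0, 0, 0, 0, -0.001, 0, 0, 0])

```text
t: 8.68
eef_pos: [0.5048, 0.1976, 0.0761]
ee_rot: [3.138, 0.003, 2.927]
force: [-1.0, -1.1, -1.7]
width: 0.0137
```

```bash
python3 -c "
from h import *
togo(.5036,.197,.0489,2.927)"
```

```text
t 8.68 pos [0.5048 0.1976 0.0761] rot [3.1378 0.0032 2.9267] F [-0.99 -1.09 -1.68] w 0.0137 
 GO [-0.0012 -0.0006 -0.0272] [-0.0031  0.0039  0.0003]
```

apply_moves(increments=[-0.0015, -0.0006, -0.003, -0.003, 0.004, 0, -0.0004, 0, -0.002, 0, 0.001, 0])

```text
t: 8.85
eef_pos: [0.5031, 0.1971, 0.0714]
ee_rot: [3.141, -0.001, 2.927]
force: [-0.5, 0.5, -0.4]
width: 0.0141
```

```bash
python3 -c "
from h import *
togo(.5036,.197,.0489,2.927)"
```

```text
t 8.85 pos [0.5031 0.1971 0.0714] rot [ 3.1413e+00 -6.0000e-04  2.9268e+00] F [-0.51  0.52 -0.42] w 0.0141 
 GO [ 0.0005 -0.0001 -0.0225] [-0.0004 -0.0005  0.0002]
```

Aligned to within 0.5 mm. Sliding down in small rows.

apply_moves(increments=[0.0003, 0, -0.005, 0, 0, 0, 0, 0, -0.005, 0, 0, 0, 0, 0, -0.005, 0, 0, 0])

```text
t: 9.1
eef_pos: [0.504, 0.1977, 0.0563]
ee_rot: [3.14, 0.001, 2.927]
force: [0.4, 0.8, -1.6]
width: 0.0139
```

```bash
python3 -c "
from h import *
togo(.5036,.197,.0489,2.927)"
```

```text
t 9.1 pos [0.504  0.1977 0.0563] rot [3.1398e+00 7.0000e-04 2.9273e+00] F [ 0.44  0.83 -1.55] w 0.0139 
 GO [-0.0004 -0.0007 -0.0074] [-0.0016  0.0011 -0.0003]
```

apply_moves(increments=[-0.0004, 0, -0.003, -0.001, 0.001, 0, -0.0002, 0, -0.002, 0, 0, 0, -0.0002, 0, -0.002, 0, 0, 0])

```text
t: 9.35
eef_pos: [0.5033, 0.1977, 0.0484]
ee_rot: [-3.141, -0.0, 2.928]
force: [-7.3, 0.1, 29.3]
width: 0.0137
```

```bash
python3 -c "
from h import *
togo(.5036,.197,.0489,2.927)"
```

```text
t 9.35 pos [0.5033 0.1977 0.0484] rot [-3.1411e+00 -2.0000e-04  2.9280e+00] F [-7.33  0.08 29.31] w 0.0137 
 GO [ 0.0003 -0.0007  0.0005] [ 0.0004 -0.0003 -0.001 ]
```

It's on the floor: z = 0.0484 and 29 N upward. I'll unload, open the fingers and rise.

apply_moves(increments=[0, 0, 0.001, 0, 0, 0])

```text
t: 9.43
eef_pos: [0.5036, 0.1978, 0.0496]
ee_rot: [-3.141, 0.0, 2.928]
force: [0.5, 0.8, -1.2]
width: 0.0139
```

apply_moves(increments=[0, 0, 0, 0, 0, 0, 0, 0, 0, 0, 0, 0, 0, 0, 0, 0, 0, 0, 0, 0, 0, 0, 0, 0, 0, 0, 0, 0, 0, 0], hand=0.5)

```text
t: 9.85
eef_pos: [0.5039, 0.1981, 0.0497]
ee_rot: [3.141, 0.001, 2.929]
force: [-0.0, 0.1, 0.6]
width: 0.0404
```

```bash
python3 -c "
from h import *
togo(.5036,.197,.18,2.927)"
```

```text
t 9.85 pos [0.5039 0.1981 0.0497] rot [3.1413e+00 9.0000e-04 2.9285e+00] F [-0.05  0.12  0.65] w 0.0404 
 GO [-0.0003 -0.0011  0.1303] [-0.0001  0.0009 -0.0015]
```

apply_moves(increments=[0, 0, 0.02, 0, 0, 0, 0, 0, 0.03, 0, 0, 0, 0, 0, 0.03, 0, 0, 0, 0, 0, 0.03, 0, 0, 0])

```text
t: 10.18
eef_pos: [0.4988, 0.1944, 0.1555]
ee_rot: [-3.13, -0.01, 2.927]
force: [-0.1, 1.5, -0.3]
width: 0.0434
```

apply_moves(increments=[0.007, 0.031, 0.003, 0, 0, 0, 0.007, 0.031, 0.003, 0, 0, 0, 0.007, 0.031, 0, 0, 0, 0, 0.007, 0.031, 0, 0, 0, 0, 0, 0, 0, 0, 0, 0, 0, 0, 0, 0, 0, 0], hand=1)

```text
t: 10.68
eef_pos: [0.5307, 0.3251, 0.1719]
ee_rot: [3.141, -0.0, 2.925]
force: [-0.8, -0.5, -0.4]
width: 0.0097
```

```bash
python3 - <<'E'
from h import *
np.set_printoptions(precision=4,suppress=True)
im=save('wrist','w6.png'); T=wpose(); np.save('T6.npy',T)
for n,z in (('magazine',0),('filler',.008),('row_cap_1',.008),('follower_back',.048),('follower',.0)):
    for r in finder.landmark_of('wrist',n)[:5] if n!='follower' else finder.find_in('wrist',n)[:2]: print(n,r) if n=='follower' else print(n,np.round(r['point'],1),round(r['conf'],2),wonz(T,r['point'],z))
togo(.532,.320,.047,2.927)
save('','w6b.png',cv2.resize(im,(800,600)))
E
```

```text
magazine [254.1  43.1] 0.58 [0.5003 0.1745 0.    ]
filler [255.8  58.9] 0.68 [0.5029 0.195  0.008 ]
row_cap_1 [255.5 108.7] 0.62 [0.5154 0.2502 0.008 ]
row_cap_1 [256.6  17. ] 0.61 [0.4911 0.1459 0.008 ]
follower_back [256.5 143.5] 0.67 [0.5219 0.285  0.048 ]
follower {'box': [238.0, 131.4, 294.0, 158.0], 'conf': 0.58}
t 10.98 pos [0.5307 0.3231 0.1724] rot [ 3.1411 -0.0003  2.9233] F [ 0.78 -0.93 -0.11] w -0.0001 
 GO [ 0.0013 -0.0031 -0.1254] [-0.0006 -0.0002  0.0037]
```

View pics/w6b.png

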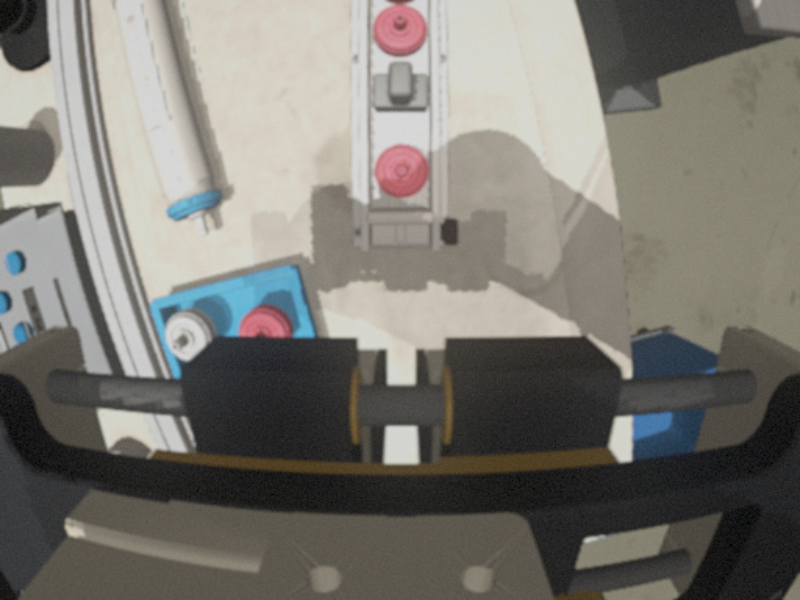

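The view shows the filler seated square in the channel at (400,90), cap 3 at (400,30), cap 4 at (402,170) and the follower at (402,230) with its knob at (449,231). Everything is upright. Descending behind the follower.

apply_moves(increments=[0.001, -0.001, -0.022, 0, 0, 0, 0, 0, -0.022, 0, 0, 0, 0, 0, -0.022, 0, 0, 0, 0, 0, -0.022, 0, 0, 0, 0, 0, -0.018, 0, 0, 0, 0, 0, -0.012, 0, 0, 0])

```text
t: 11.48
eef_pos: [0.5342, 0.3197, 0.0568]
ee_rot: [3.131, 0.007, 2.92]
force: [0.5, -0.4, 0.6]
width: 0.0005
```

```bash
python3 -c "
from h import *
togo(.5315,.320,.048,2.927)"
```

```text
t 11.48 pos [0.5342 0.3197 0.0568] rot [3.1311 0.0065 2.9196] F [ 0.5  -0.42  0.59] w 0.0005 
 GO [-0.0027  0.0003 -0.0088] [-0.0089  0.0086  0.0074]
```

apply_moves(increments=[-0.003, 0, -0.008, -0.009, 0.009, 0.007, -0.0015, -0.007, -0.001, 0, 0, 0, -0.0015, -0.007, 0, 0, 0, 0])

```text
t: 11.73
eef_pos: [0.5268, 0.303, 0.0448]
ee_rot: [-3.136, -0.003, 2.926]
force: [-0.8, -0.7, -0.0]
width: 0.0005
```

```bash
python3 -c "
from h import *
togo(.5265,.301,.048,2.927)"
```

```text
t 11.73 pos [0.5268 0.303  0.0448] rot [-3.1365 -0.0034  2.9263] F [-0.8  -0.69 -0.03] w 0.0005 
 GO [-0.0003 -0.002   0.0032] [ 0.0043 -0.0044  0.0007]
```

apply_moves(increments=[-0.0011, -0.005, 0.003, 0.004, -0.004, 0, -0.0011, -0.005, 0, 0, 0, 0, -0.0011, -0.005, 0, 0, 0, 0, -0.0011, -0.005, 0, 0, 0, 0, -0.0011, -0.005, 0, 0, 0, 0])

```text
t: 12.15
eef_pos: [0.522, 0.2754, 0.0521]
ee_rot: [3.137, 0.003, 2.926]
force: [-0.8, -0.7, -0.3]
width: 0.0005
```

```bash
python3 -c "
from h import *
togo(.512,.235,.048,2.927)"
```

```text
t 12.15 pos [0.522  0.2754 0.0521] rot [3.1366 0.0032 2.9255] F [-0.79 -0.75 -0.32] w 0.0005 
 GO [-0.01   -0.0404 -0.0041] [-0.0042  0.0042  0.0015]
```

apply_moves(increments=[-0.0012, -0.005, -0.004, -0.004, 0.004, 0, -0.0012, -0.005, -0.0005, 0, 0.0005, 0, -0.0012, -0.005, -0.0005, 0, 0.0005, 0, -0.0012, -0.005, -0.0005, 0, 0.0005, 0])

```text
t: 12.48
eef_pos: [0.5188, 0.2553, 0.0504]
ee_rot: [3.136, 0.003, 2.927]
force: [-0.1, 0.2, -0.1]
width: 0.0004
```

```bash
python3 -c "
from h import *
im=save('wrist','w7.png'); T=wpose()
for r in finder.landmark_of('wrist','row_cap_1')[:5]: print(r,wonz(T,r['point'],.008))
for r in finder.landmark_of('wrist','filler')[:2]: print(r,wonz(T,r['point'],.008))
togo(.512,.235,.048,2.927)"
```

```text
{'point': [260.8, 6.8], 'conf': 0.78} [0.48334312 0.10925483 0.008     ]
{'point': [260.1, 58.1], 'conf': 0.76} [0.49233937 0.14775112 0.008     ]
{'point': [257.4, 127.1], 'conf': 0.79} [0.50478506 0.19573352 0.008     ]
t 12.63 pos [0.5186 0.2551 0.0501] rot [3.1372e+00 2.3000e-03 2.9263e+00] F [0.99 1.35 0.71] w 0.0007 
 GO [-0.0066 -0.0201 -0.0021] [-0.0038  0.0032  0.0007]
```

apply_moves(increments=[-0.003, -0.004, -0.002, -0.004, 0.003, 0, -0.0015, -0.004, -0.0005, 0, 0.0005, 0, -0.001, -0.003, -0.0005, 0, 0.0005, 0])

```text
t: 12.88
eef_pos: [0.5129, 0.2438, 0.0462]
ee_rot: [-3.14, -0.001, 2.927]
force: [0.2, -0.3, -0.3]
width: 0.0003
```

```bash
python3 -c "
from h import *
im=save('wrist','w8.png'); T=wpose(); np.save('T8.npy',T)
togo(.512,.235,.048,2.927); save('','w8b.png',cv2.resize(im,(800,600)))"
```

```text
t 12.93 pos [0.5124 0.2432 0.0459] rot [-3.1396e+00 -1.9000e-03  2.9264e+00] F [-0.92 -1.66 -0.43] w 0.0005 
 GO [-0.0004 -0.0082  0.0021] [ 0.0016 -0.0023  0.0006]
```

View pics/w8b.png

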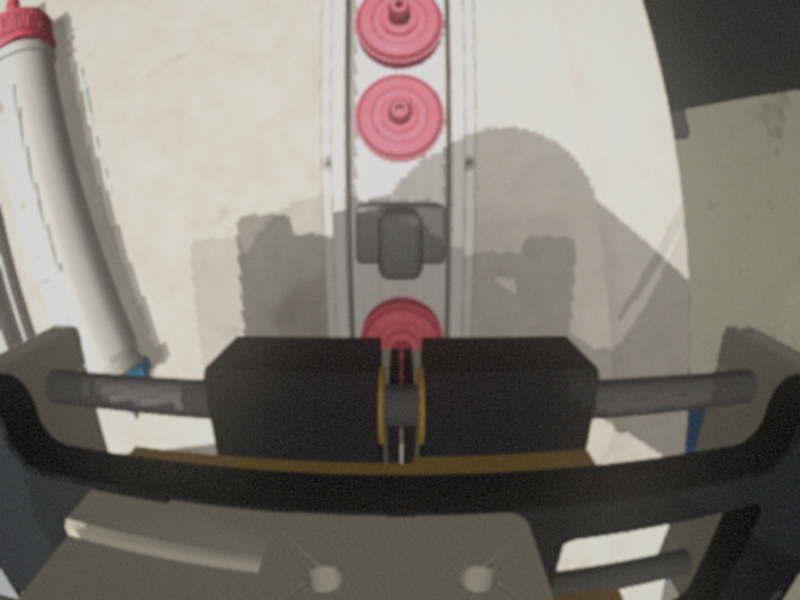

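```bash
python3 - <<'E'
from h import *
T=np.load('T8.npy'); O=np.array([.4988,.1745]); d=np.array([-.2130,-.977])
for n,(u,v),z in(('cap4 front edge',(402,298),.036),('fil fin front top',(402,208),.071),('fil body front top',(365,205),.034),('fil body rear top',(365,263),.034),('cap3 rear edge',(400,160),.036),('cap3 nip',(400,110),.045),('cap2 rear',(400,66),.036),('cap3 front',(400,76),.036)):
    p=wonz(T,((u+.5)/1.5625-.5,(v+.5)/1.5625-.5),z); print(n,np.round(p,4),'magy',round(float((p[:2]-O)@d),4))
print((np.array([.5124,.2432])-O)@d)
E
```

```text
cap4 front edge [0.5072 0.2216 0.036 ] magy -0.0478
fil fin front top [0.4993 0.1849 0.071 ] magy -0.0102
fil body front top [0.5134 0.1826 0.034 ] magy -0.011
fil body rear top [0.5186 0.205  0.034 ] magy -0.034
cap3 rear edge [0.4964 0.1685 0.036 ] magy 0.0064
cap3 nip [0.4925 0.1508 0.045 ] magy 0.0245
cap2 rear [0.4884 0.132  0.036 ] magy 0.0437
cap3 front [0.4893 0.136  0.036 ] magy 0.0396
-0.0700167
```

The view shows cap 4 at (402,335), nearer than the TCP reading implies. The filler is at (400,240) and cap 3 at (400,115). I need to check the follower with the fixed cameras, in numbers first.

```bash
python3 - <<'E'
from h import *
np.set_printoptions(precision=4,suppress=True)
O=np.array([.4988,.1745]); d=np.array([-.2130,-.977])
for c in('scene','top'):
    im=save(c,c+'9.png')
    for n,z in(('follower_back',.048),('filler',.008),('row_cap_1',.008),('magazine',0)):
        for r in finder.landmark_of(c,n)[:5]:
            p=onz(c,r['point'],z); print(c,n,np.round(r['point'],1),round(r['conf'],2),p[:2],'magy',round(float((p[:2]-O)@d),4))
s=arm.get_state(); print(s['t'],s['eef_pos'],s['force'],arm.tips_ahead, s['q'])
for c in('scene','top'): print(c,'tip',proj(c,s['eef_pos']-[0,0,.011]))
E
```

```text
scene follower_back [203.9 222.3] 0.71 [0.5275 0.2741] magy -0.1034
scene follower_back [242.8 233.1] 0.25 [0.458  0.2156] magy -0.0315
scene filler [241.4 235. ] 0.78 [0.5031 0.1988] magy -0.0246
scene filler [155.1 270.5] 0.55 [0.4678 0.3975] magy -0.2112
scene row_cap_1 [355.3 197.5] 0.73 [ 0.5275 -0.1245] magy 0.286
scene row_cap_1 [300.1 228.7] 0.65 [0.4697 0.0704] magy 0.1079
scene row_cap_1 [218.3 239.4] 0.62 [0.5094 0.2501] magy -0.0761
scene row_cap_1 [264.2 233.6] 0.56 [0.4869 0.1514] magy 0.0251
scene row_cap_1 [282.1 227.1] 0.4 [0.492 0.104] magy 0.0704
scene magazine [250.6 238. ] 0.88 [0.4946 0.1806] magy -0.0051
top follower_back [244.1 224.3] 0.24 [0.4893 0.174 ] magy 0.0025
top follower_back [269.5 229.1] 0.18 [0.4744 0.1109] magy 0.0673
top filler [233.4 221.1] 0.57 [0.5047 0.2037] magy -0.0298
top row_cap_1 [270.8 227.4] 0.66 [0.4836 0.1066] magy 0.0695
top row_cap_1 [254.9 225.6] 0.55 [0.4902 0.1479] magy 0.0278
top row_cap_1 [287.7 229.6] 0.53 [0.4758 0.0629] magy 0.1139
top magazine [245.6 223.9] 0.79 [0.497  0.1724] magy 0.0024
13.4333 [0.5132 0.2443 0.0465] [ 0.637  -0.2049  0.4084] 0.011 [ 0.7883  0.3509 -0.4314 -0.0003 -0.7897 -1.0029]
scene tip [np.float64(219.77531126669462), np.float64(227.2627579971666)]
top tip [np.float64(216.5031749291652), np.float64(216.93203160216626)]
```

```bash
python3 - <<'E'
from h import *
a=cv2.imread('pics/scene9.png')[170:260,165:315]; b=cv2.imread('pics/top9.png')[185:245,165:315]
r=lambda x:cv2.resize(x,None,fx=4,fy=4,interpolation=cv2.INTER_CUBIC)
c=np.vstack([r(a),r(b)]); cv2.imwrite('pics/comp.png',c); print(c.shape)
E
```

```text
(600, 600, 3)
```

View pics/comp.png

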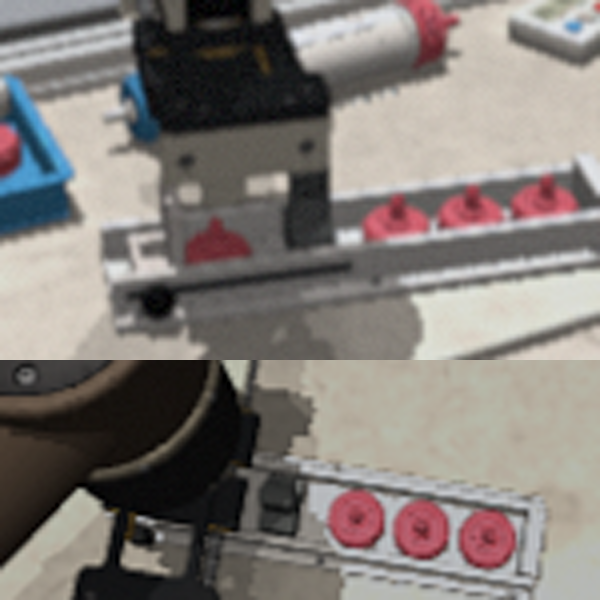

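The composite shows cap 4 still standing at crop (216,240), the follower bracket at crop (150,245) and the filler at crop (310,205) with a clear gap. So the follower has moved only about 10 mm while the TCP moved much further. I'll work out the geometry.

```bash
python3 - <<'E'
from h import *
np.set_printoptions(precision=4,suppress=True)
O=np.array([.4988,.1745]); d=np.array([-.2130,-.977]); e=np.array([-.977,.213])
for n,u in(('cap4',(216,220)),('cap3',(397,197)),('cap2',(472,190)),('cap1',(545,180))):
    p=onz('scene',(165+u[0]/4,170+u[1]/4),.042)[:2]; print(n,p,'mag x,y',(p-O)@e,(p-O)@d)
W=lambda mx,my,z:np.append(O+e*mx+d*my,z)
cr=lambda p:np.round((np.array(proj('scene',p))-[165,170])*4)
for my in(-.113,-.103,-.093,-.06,-.052): print('plate edge',my,[cr(W(mx,my,z)) .tolist() for mx in(.02,-.02) for z in(.03,.062)])
tp=arm.get_state()['eef_pos']
print('finger', [cr(tp+np.append(e*a+d*b,z)).tolist() for a in(.021,-.021) for b in(-.0095,.0095) for z in(-.011,.03)])
print('body', [cr(tp+np.append(e*a+d*b,z)).tolist() for a in(.097,-.097) for b in(-.039,.039) for z in(.055,)])
print('knob',cr(W(.04,-.118,.019)))
E
```

```text
cap4 [0.513  0.2459] mag x,y 0.0013247093494541222 -0.07282542424544923
cap3 [0.4922 0.1494] mag x,y 0.0010618889984685491 0.02588310203444821
cap2 [0.4812 0.1093] mag x,y 0.0033178626689318526 0.06743869424754424
cap1 [0.473  0.0681] mag x,y 0.0025461728081404506 0.10949388482137469
plate edge -0.113 [[146.0, 269.0], [142.0, 218.0], [136.0, 225.0], [133.0, 176.0]]
plate edge -0.103 [[165.0, 266.0], [162.0, 216.0], [155.0, 223.0], [152.0, 173.0]]
plate edge -0.093 [[184.0, 264.0], [182.0, 213.0], [173.0, 221.0], [171.0, 171.0]]
plate edge -0.06 [[247.0, 256.0], [245.0, 205.0], [234.0, 213.0], [232.0, 164.0]]
plate edge -0.052 [[262.0, 254.0], [261.0, 203.0], [248.0, 211.0], [247.0, 162.0]]
finger [[208.0, 254.0], [205.0, 189.0], [244.0, 250.0], [242.0, 184.0], [195.0, 209.0], [192.0, 145.0], [230.0, 205.0], [228.0, 141.0]]
body [[165.0, 241.0], [331.0, 220.0], [117.0, 41.0], [256.0, 27.0]]
knob [142. 311.]
```

I've used all 12 views, so from here I read pixels as numbers. First, where do the fingers really end in the scene picture?

```bash
python3 - <<'E'
from h import *
a=cv2.imread('pics/scene9.png');b=cv2.imread('pics/s0.png')
for nm,im in(('now',a),('start',b)):
    print(nm,'cols 200..238'); g=cv2.cvtColor(im,cv2.COLOR_BGR2GRAY); s=cv2.cvtColor(im,cv2.COLOR_BGR2HSV)[:,:,1]
    for r in range(206,246): print(r,' '.join(f'{g[r,c]//10:2d}'+('r' if s[r,c]>110 else ' ') for c in range(196,240)))
E
```

```text
now cols 200..238
206 13  10   9   8   8   7   7   8   8   8   9   9   9   9   9   9   9   9   9   9   9   9   9   9   9   9   9   9   9   9   8   9   9   9   9   9   9   9   9   9   9   9   9   7 
207 11  12  13  11  10  10   8   8   8   8   9   9   9   9   9   9   8   8   9   9   9   9   9   9   9   9   9   9   9   9   9   9   9   9   9   9   9   9   9   9   9   9   9   7 
208 15  16  18  16  15  14  11   9   8   9   9   9   9   9   8   7   7   8   9   9   9   9   9   9   9   9   9   9   9   9   9   9   9   9   9   9   8   9   9   9   9   9   9   8 
209 19  19  20  19  19  18  16  14  11   9   9   9   9   8   5   4   5   7   8   9   9   9   9   9   9   9   9   9   9   9   9   9   9   9   9   9   9   9   9   9   9   9   9   9 
210 20  20  20  19  19  20  19  18  15  10   9   9   8   6   4   3   4   6   9   9   9   9   9   9   9   9   9   9   9   9   9   9   9   9   9   9   9   9   9   9   9   9   9   9 
211 20  20  19  19  20  19  20  19  17  11   9   9   8   7   6   5   6   8   9   9   9   9   9   9   9   9   9   9   9   9   9   9   9   8   9   9   9   9   9   9   9   8   9   9 
21
[... 12636 characters left out ...]
   2   3   4   4   4   4   3   3   3   3   3   3   3   3   4   5   5   5   5   6   6   6   6   6   7   7   7   7   8   8   8   8   8   8   8   9  10  11  11  11 
243  4   2   1   1   0r  1   1   2   3   4   4   4   4   5   6   6   6   6   6   7   7   7   7   7   8   8   8   9   8   8   8   9  10  10  10  11  13  12  14  14  15  15  15  16 
244  2   1   1   1   0   0r  0   2   4   6   7   6   6   7   7   8   7   7   8   8   8   9   9   9   9  10  11  12  11  12  14  14  15  15  15  16  17  17  18  18  18  18  18  17 
245  0r  0r  0   1   0r  0   1   2   5   7   8   8   8   8   8   9   9   9  10  10  12  14  14  14  15  15  16  17  16  16  18  18  18  17  18  18  17  17  16  15  15  15  15  14
```

```bash
python3 - <<'E'
from h import *
np.set_printoptions(precision=1,suppress=True)
for z in(.011,.0,-.015,-.03): print(z,[wproj(np.array(WM['T_tool_cam']),[x,y,z]) for x,y in((.021,-.0095),(.021,.0095),(0,-.0095))])
for k in('6','8'):
    im=cv2.imread(f'pics/w{k}.png'); g=cv2.cvtColor(im,cv2.COLOR_BGR2GRAY); s=cv2.cvtColor(im,cv2.COLOR_BGR2HSV)[:,:,1]; print(k)
    for r in range(206,264,2): print(r,' '.join(f'{g[r,c]//10:2d}'+('r' if s[r,c]>110 else ' ') for c in range(224,290,2)))
E
```

```text
0.011 [array([289.2, 209.3]), array([288.2, 236.6]), array([256.4, 209.4])]
0.0 [array([291.1, 214.9]), array([290. , 243.5]), array([256.4, 215. ])]
-0.015 [array([294.1, 223.7]), array([292.6, 254.2]), array([256.4, 223.9])]
-0.03 [array([297.5, 234. ]), array([295.7, 266.6]), array([256.4, 234.3])]
6
206 21  21  21  21  21  21  20  20  20  20  19  19  19  19  19  19  19  19  19  19  20  20  19  19  19  19  19  19  19  19  19  19  19 
208 21  21  21  21  21  21  21  20  20  20  19  19  19  19  19  19  19  19  19  19  20  20  19  19  19  19  19  19  19  19  19  19  19 
210 21  21  21  21  21  21  21  21  21  20  20  19  19  19  19  19  19  19  19  19  19  19  19  19  19  19  19  19  20  19  19  19  19 
212 21  21  21  21  21  21  21  21  21  21  21  20  19  19  18  19  19  19  18  19  19  19  19  19  19  19  19  19  19  19  19  19  19 
214 21  21  21  21  21  21  21  21  21  21  21  21  21  20  19  18  18  19  18  19  19  19  19  19  19  19  19  19  19  19  18  18  19 
216 13  13  16  20  21  21  21  21  21  21  21  21  21  20  20  19  19  18  19  19  19  19  19  19  19  19  19  19 
[... 6393 characters left out ...]
   3   3   3   3   4 
254  4   3   2   2   3   3   3   2   4   8r  8r  5   6   5   6   6   6   5   5   6   6   6   7r  9r  5r  2   4   2   3   4   2   2   3 
256  3   2   3   2   3   3   3   4   3   8r  9r  6   6   6   5   6   6   5   6   6   6   6   7r  9r  5   3   3   3   3   3   3   3   3 
258  3   4   4   1   3   3   3   3   3   8r  8r  6   6   5   7   6   6   6   6   5   6   6   7r  9r  5r  3   3   3   2   3   2   4   4 
260  2   3   2   3   2   3   3   3   3   9r  9r  6   6   5   6   6   5   6   6   6   6   6   8r  9r  5r  3   3   3   3   3   3   3   3 
262  3   3   4   4   3   3   3   4   2   9r  9r  6   6   6   6   6   6   6   6   6   6   6   7r  9r  5r  3   3   3   3   2   3   3   3
```

Findings: in both wrist pictures the fingertips show at row 223.5, which fits tips about 15 mm behind the TCP rather than 11 mm ahead. So the closed fingers rode over the plate top (62 mm) after pushing it about 10 mm. I'll rise, go back and descend to a TCP z of about 0.024, which puts the tips at about 0.039.

apply_moves(increments=[0, 0, 0.02, 0, 0, 0, 0, 0, 0.025, 0, 0, 0, 0, 0, 0.02, 0, 0, 0, 0.0055, 0.025, 0, 0, 0, 0, 0.0055, 0.025, 0, 0, 0, 0, 0.0055, 0.025, 0, 0, 0, 0, 0, 0, 0, 0, 0, 0, 0, 0, 0, 0, 0, 0])

```text
t: 14.1
eef_pos: [0.5295, 0.3213, 0.1155]
ee_rot: [-3.141, -0.001, 2.925]
force: [-0.5, -0.4, 0.2]
width: 0.0003
```

```bash
python3 - <<'E'
from h import *
np.set_printoptions(precision=4,suppress=True)
O=np.array([.4988,.1745]); d=np.array([-.2130,-.977])
im=save('wrist','w10.png'); T=wpose()
for n,z in (('filler',.008),('row_cap_1',.008),('follower_back',.048)):
    for r in finder.landmark_of('wrist',n)[:4]:
        p=wonz(T,r['point'],z); print(n,np.round(r['point'],1),round(r['conf'],2),p[:2],'magy',(p[:2]-O)@d)
togo(.530,.320,.024,2.927)
E
```

```text
filler [253.7  51.3] 0.88 [0.5041 0.1943] magy -0.020455759660704762
row_cap_1 [254.4 105.9] 0.74 [0.5146 0.245 ] magy -0.07228513222884178
row_cap_1 [255.1   6.3] 0.6 [0.493  0.1498] magy 0.025412096977245516
t 14.3 pos [0.5292 0.3198 0.1154] rot [-3.1403 -0.0017  2.924 ] F [-0.96  0.12 -0.32] w 0.0008 
 GO [ 0.0008  0.0002 -0.0914] [ 0.0009 -0.0019  0.003 ]
```

apply_moves(increments=[0.0005, 0, -0.02, 0, 0, 0, 0, 0, -0.02, 0, 0, 0, -0.0005, 0, -0.02, 0, 0.001, 0, -0.0005, 0, -0.02, 0, 0.001, 0, -0.0005, 0, -0.009, 0, 0.001, 0])

```text
t: 14.72
eef_pos: [0.5295, 0.3175, 0.0276]
ee_rot: [3.137, -0.001, 2.921]
force: [-0.3, 0.3, -0.7]
width: 0.0007
```

```bash
python3 - <<'E'
from h import *
togo(.530,.320,.025,2.927)
im=save('scene','scene11.png'); g=cv2.cvtColor(im,cv2.COLOR_BGR2GRAY); s=cv2.cvtColor(im,cv2.COLOR_BGR2HSV)[:,:,1]
tp=arm.get_state()['eef_pos']
print([np.round(proj('scene',tp+[0,0,z])) for z in(-.011,.015,.03,.055)])
for r in range(200,252,1): print(r,' '.join(f'{g[r,c]//10:2d}'+('r' if s[r,c]>110 else ' ') for c in range(160,212,2)))
E
```

```text
t 14.72 pos [0.5295 0.3175 0.0276] rot [ 3.1375e+00 -6.0000e-04  2.9214e+00] F [-0.31  0.33 -0.73] w 0.0007 
 GO [ 0.0005  0.0025 -0.0026] [-0.0042  0.0003  0.0056]
[array([185., 239.]), array([184., 229.]), array([184., 223.]), array([183., 213.])]
200  6r  4   3   2   2   1   3   3   1   2   2   2   2   1   1   1   3   2   2   2   1   4r  7r  9   9   8 
201  6r  4   3   2   2   1   3   2   2   1   2   1   1   1   2   1   2   2   2   2   2   3   4   8   8   8 
202  5r  3   3   2   1   2   2   2   1   1   2   2   2   1   2   2   2   2   2   2   2   2   3   7   7   7 
203  6r  4   2   2   1   1   1   2   1   1   1   1   2   2   2   2   2   2   2   2   3   2   2   7   8   8 
204  9r  4r  1   1   1   1   1   2   1   1   2   2   2   2   2   2   2   2   3   3   3   3   3   7   8   8 
205 10r  4r  1   1   2   1   1   2   1   2   2   2   2   1   2   2   2   2   3   3   4   3   2   6   8   8 
206 10r  4r  1   2   2   2   1   2   2   1   1   1   2   2   2   3   2   2   2   2   3   2   2   6   9  10 
207 11r  5r  1   2   2   1   2   1   1   1   1   2   1   2   2   2   2   4   3   2   3   2   2
[... 4064 characters left out ...]
   9   9   9   8   9   8   7   3   0r  0r  0r  3   9 
246 19  18  17  17  17  17  16   8   8   8   9   8   8   8   9   9   8   9   9   9   4   0   0   1r  4  11 
247 19  17  17  17  17  17  16   8   9   8   9   8   9   9   9   9   8   9   9   8   4   1   0   0   6  12 
248 18  17  17  17  17  17  16  10  11   9   9   9   9   8   9   8   9   9   9   6   6   2   1   3   8  13 
249 17  17  18  17  17  18  18  14  12   9   9   9   8   9   8   9   8   9   9   8   8   6   3   6  10  11 
250 17  17  18  18  18  17  18  16  10   8   9   8   9   9   9   9   8  10  10   9  10   8   7   8  10   9 
251 17  18  18  18  18  17  17  13   8   9   9   9   8   9   9   8   8  10  10   9   9   9   9   9   9  10
```

apply_moves(increments=[-0.0013, -0.006, -0.002, -0.004, 0, 0.005, -0.0013, -0.006, -0.0005, 0, 0, 0, -0.0013, -0.006, -0.0005, 0, 0, 0, -0.0013, -0.006, -0.0005, 0, 0, 0, -0.0013, -0.006, -0.0005, 0, 0, 0])

```text
t: 15.18
eef_pos: [0.5233, 0.2848, 0.0252]
ee_rot: [3.142, 0.001, 2.927]
force: [0.1, -0.2, 0.9]
width: 0.0004
```

```bash
python3 - <<'E'
from h import *
togo(.512,.235,.025,2.927)
E
```

```text
t 15.18 pos [0.5233 0.2848 0.0252] rot [3.1415e+00 1.3000e-03 2.9273e+00] F [ 0.11 -0.24  0.92] w 0.0004 
 GO [-0.0113 -0.0498 -0.0002] [ 0.0002  0.0013 -0.0003]
```

apply_moves(increments=[-0.0011, -0.005, -0.0003, 0, 0, 0, -0.0011, -0.005, -0.0003, 0, 0, 0, -0.0011, -0.005, -0.0003, 0, 0, 0, -0.0011, -0.005, -0.0003, 0, 0, 0])

```text
t: 15.52
eef_pos: [0.5193, 0.2635, 0.0262]
ee_rot: [3.137, 0.004, 2.927]
force: [-0.6, 2.0, 0.6]
width: 0.0005
```

```bash
cat > look.py <<'E'
from h import *
np.set_printoptions(precision=4,suppress=True)
O=np.array([.4988,.1745]); d=np.array([-.2130,-.977]);e=np.array([-.977,.213])
T=wpose(); im=save('wrist','wl%d.png'%int(100*arm.get_state()['t']))
for n,z in (('filler',.008),('row_cap_1',.008)):
    for r in finder.landmark_of('wrist',n)[:4]:
        p=wonz(T,r['point'],z); print(n,np.round(r['point'],1),round(r['conf'],2),'mag',(p[:2]-O)@e,(p[:2]-O)@d)
save('scene','sl%d.png'%int(100*arm.get_state()['t']))
for n,z in (('follower_back',.048),('row_cap_1',.008),('filler',.008)):
    for r in finder.landmark_of('scene',n)[:5]:
        p=onz('scene',r['point'],z); print(' scene',n,np.round(r['point'],1),round(r['conf'],2),'magy',(p[:2]-O)@d)
s=arm.get_state(); print('TCP magy',(s['eef_pos'][:2]-O)@d,'magx',(s['eef_pos'][:2]-O)@e,'Fpush',s['force'][:2]@-d)
togo(.512,.235,.025,2.927)
E
python3 look.py
```

```text
filler [259.8 114.2] 0.61 mag 0.0009729338506248401 -0.022175590538116588
row_cap_1 [255.7  38.8] 0.74 mag -0.0015478851812267477 0.02639634866180552
row_cap_1 [262.5 160.7] 0.69 mag 0.0027182631590026408 -0.05169793144081397
 scene follower_back [213.5 223.1] 0.65 magy -0.08416468388771743
 scene follower_back [306.7 178.5] 0.64 magy 0.17229181641049326
 scene follower_back [282.  224.1] 0.24 magy 0.05552504136515179
 scene row_cap_1 [266.9 231.7] 0.68 magy 0.03265289940327834
 scene row_cap_1 [226.8 236.4] 0.46 magy -0.05647391122153936
 scene row_cap_1 [281.3 225.8] 0.41 magy 0.07002829840728134
 scene filler [151.6 270.8] 0.73 magy -0.2178157608936572
 scene filler [241.3 234.1] 0.53 magy -0.024169373921436765
TCP magy -0.09173111766479236 magx -0.0010537835881993802 Fpush -0.20623892137309124
t 15.87 pos [0.5194 0.2639 0.0258] rot [3.138  0.0033 2.9269] F [ 0.76 -0.38 -0.32] w 0.0003 
 GO [-0.0074 -0.0289 -0.0008] [-0.0028  0.004   0.0001]
```

The push now carries the follower: the plate back is at about −0.079 and cap 4 is touching the filler. About 28 mm left.

apply_moves(increments=[-0.0015, -0.004, -0.001, -0.003, 0.004, 0, -0.001, -0.004, -0.0003, 0, 0.0005, 0, -0.001, -0.004, -0.0003, 0, 0.0005, 0, -0.001, -0.004, -0.0003, 0, 0.0005, 0])

```text
t: 16.2
eef_pos: [0.5159, 0.2492, 0.0241]
ee_rot: [3.14, 0.0, 2.929]
force: [0.3, 1.7, 1.0]
width: 0.0007
```

```bash
python3 look.py
```

```text
filler [258.3 114.7] 0.91 mag 0.00026888600696846983 -0.007748715082214354
row_cap_1 [259.2 162.3] 0.94 mag 0.0009148756117470329 -0.03767285743196649
row_cap_1 [258.    3.6] 0.69 mag -2.8999780040511592e-05 0.06505781357385038
row_cap_1 [257.9  60.9] 0.57 mag -4.165070045091696e-05 0.026196981617907393
 scene follower_back [219.4 221.4] 0.76 magy -0.07107295103987728
 scene follower_back [234.4 235. ] 0.61 magy -0.049399324683673466
 scene row_cap_1 [234.9 236.6] 0.7 magy -0.03953240036430359
 scene row_cap_1 [297.5 228.5] 0.63 magy 0.10243641151370537
 scene row_cap_1 [262.8 232.5] 0.51 magy 0.0230972008784802
 scene row_cap_1 [282.5 225.4] 0.5 magy 0.07311276698075211
 scene filler [153.2 269.7] 0.89 magy -0.21470173993258826
 scene filler [247.  231.2] 0.78 magy -0.009715653036825846
TCP magy -0.07641073185805367 magx -0.0005367071669553388 Fpush -0.2573747592227603
t 16.55 pos [0.5156 0.249  0.0239] rot [ 3.141  -0.0005  2.9288] F [-0.04 -0.25  0.06] w 0.0001 
 GO [-0.0036 -0.014   0.0011] [-0.0007 -0.0004 -0.0018]
```

apply_moves(increments=[-0.0006, -0.003, 0.0005, 0, 0, -0.001, -0.0007, -0.003, 0, 0, 0, 0, -0.0007, -0.003, 0, 0, 0, 0, -0.0005, -0.002, 0, 0, 0, 0])

```text
t: 16.88
eef_pos: [0.5135, 0.2385, 0.0244]
ee_rot: [3.14, 0.0, 2.929]
force: [1.5, 1.6, -0.7]
width: 0.0005
```

apply_moves(increments=[-0.0003, -0.001, 0, 0, 0, 0])

```text
t: 16.97
eef_pos: [0.5132, 0.2373, 0.0244]
ee_rot: [3.139, 0.0, 2.929]
force: [1.3, 1.9, -1.2]
width: 0.0006
```

```bash
python3 look.py
```

```text
filler [259.3 115.6] 0.97 mag 0.0010531996280843813 0.003929062862534842
row_cap_1 [260.2  64.8] 0.65 mag 0.0015639155684128898 0.03597231259189807
row_cap_1 [258.2  11.1] 0.64 mag 0.0003165175469621102 0.07201871221136699
row_cap_1 [260.4 163.1] 0.59 mag 0.0018191536157887776 -0.025994672583802704
 scene follower_back [231.9 218.8] 0.74 magy -0.04349379352769621
 scene row_cap_1 [240.5 234.7] 0.59 magy -0.026318290814458727
 scene row_cap_1 [269.4 233.1] 0.55 magy 0.0366838923895165
 scene row_cap_1 [303.4 224.2] 0.49 magy 0.12076394189975283
 scene row_cap_1 [284.  225.3] 0.42 magy 0.07653084669598273
 scene filler [255.1 231.5] 0.72 magy 0.007450558288342535
 scene filler [268.8 235.3] 0.21 magy 0.03331183516243446
TCP magy -0.06445186305407688 magx -0.000471012495195436 Fpush 0.4461199760643641
t 17.32 pos [0.513  0.2374 0.0244] rot [ 3.1399 -0.      2.9286] F [ 0.    0.46 -1.11] w 0.0008 
 GO [-0.001  -0.0024  0.0006] [-0.0016  0.0003 -0.0016]
```

apply_moves(increments=[-0.0002, -0.001, 0, 0, 0, 0, -0.0002, -0.001, 0, 0, 0, 0])

```text
t: 17.48
eef_pos: [0.5127, 0.2359, 0.0244]
ee_rot: [3.139, 0.0, 2.929]
force: [-0.7, 2.1, -0.4]
width: 0.0007
```

apply_moves(increments=[-0.0002, -0.001, 0, 0, 0, 0])

```text
t: 17.57
eef_pos: [0.5126, 0.235, 0.0244]
ee_rot: [3.139, 0.0, 2.929]
force: [0.1, 1.7, -0.5]
width: 0.0005
```

apply_moves(increments=[-0.0002, -0.001, 0, 0, 0, 0])

```text
t: 17.65
eef_pos: [0.5124, 0.2342, 0.0244]
ee_rot: [3.139, 0.0, 2.929]
force: [-0.3, 2.3, -1.3]
width: 0.0004
```

apply_moves(increments=[-0.0002, -0.001, 0, 0, 0, 0])

```text
t: 17.73
eef_pos: [0.5123, 0.2338, 0.0244]
ee_rot: [3.138, 0.001, 2.929]
force: [-1.2, 7.0, -2.3]
width: 0.0005
```

apply_moves(increments=[-0.0002, -0.001, 0, 0, 0, 0])

```text
t: 17.82
eef_pos: [0.5124, 0.2337, 0.0244]
ee_rot: [3.136, 0.001, 2.929]
force: [-1.1, 7.2, -2.5]
width: 0.0003
```

apply_moves(increments=[-0.0002, -0.001, 0, 0, 0, 0])

```text
t: 17.9
eef_pos: [0.5124, 0.2338, 0.0245]
ee_rot: [3.134, 0.002, 2.929]
force: [-1.0, 7.2, -1.9]
width: 0.0002
```

apply_moves(increments=[-0.0003, -0.0014, 0, -0.007, 0.002, 0])

```text
t: 17.98
eef_pos: [0.5124, 0.2336, 0.0245]
ee_rot: [3.139, 0.002, 2.929]
force: [-1.7, 8.1, -4.3]
width: 0.0003
```

```bash
python3 look.py; python3 look.py | tail -3
```

```text
filler [257.8 116.8] 0.92 mag 3.494021957498049e-05 0.0069959226604286
row_cap_1 [257.   12.6] 0.95 mag -0.0005631791536416361 0.07474862022114095
row_cap_1 [257.7 161.9] 0.86 mag 3.542445270689949e-05 -0.02140757725011673
row_cap_1 [256.5  63.1] 0.66 mag -0.0008219640799289477 0.04086893159571288
 scene follower_back [227.5 217.4] 0.49 magy -0.0517008551682147
 scene row_cap_1 [302.2 223.3] 0.69 magy 0.11925118837457517
 scene row_cap_1 [284.6 223.8] 0.57 magy 0.07955526953685951
 scene row_cap_1 [270.6 233.4] 0.57 magy 0.038964910072361594
 scene row_cap_1 [241.3 232.5] 0.51 magy -0.02295996691029245
 scene row_cap_1 [230.8 219.4] 0.4 magy -0.03603291940183619
 scene filler [152.5 269.7] 0.87 magy -0.21601893376604359
 scene filler [255.6 232.3] 0.47 magy 0.007832204713529259
TCP magy -0.0606310619374561 magx -0.0006941316570688876 Fpush 6.66042987079211
t 18.33 pos [0.5124 0.2336 0.0245] rot [3.1392 0.0017 2.9294] F [-0.21  6.86 -2.57] w 0.0003 
 GO [-0.0004  0.0014  0.0005] [-0.0019  0.0021 -0.0024]
TCP magy -0.06060684467908366 magx -0.000654964869698485 Fpush 6.507634641538147
t 18.68 pos [0.5124 0.2336 0.0244] rot [3.1393 0.0016 2.9295] F [-1.24  6.93 -2.52] w 0.0003 
 GO [-0.0004  0.0014  0.0006] [-0.0019  0.0021 -0.0025]
```

The row is closed: filler at +0.007, follower back at −0.052, both as expected. I'll raise the steady push from 6.6 N to about 10 N.

apply_moves(increments=[-0.0005, -0.0021, 0.0003, -0.002, 0.002, -0.002])

```text
t: 18.77
eef_pos: [0.5124, 0.2332, 0.0246]
ee_rot: [3.139, 0.001, 2.928]
force: [-0.2, 10.4, -7.5]
width: 0.0001
```

```bash
python3 look.py
```

```text
filler [254.3 116.4] 0.68 mag -0.0020741387888865053 0.007557058348676339
row_cap_1 [257.9 164.5] 0.84 mag 0.0001771228479737644 -0.02279413008327468
row_cap_1 [258.9  68.9] 0.65 mag 0.0007562501402141187 0.03749034356262567
row_cap_1 [258.8  14.3] 0.56 mag 0.0007115812263549607 0.07393519131702408
 scene follower_back [230.5 221.6] 0.71 magy -0.04833762956235511
 scene row_cap_1 [302.5 224.6] 0.63 magy 0.1182574219347245
 scene row_cap_1 [285.3 225.1] 0.63 magy 0.07962425825483213
 scene row_cap_1 [267.7 233.6] 0.63 magy 0.032568987742289515
 scene row_cap_1 [240.8 234.7] 0.6 magy -0.025681294001366584
 scene filler [150.8 270.2] 0.76 magy -0.21926227433892895
 scene filler [257.5 232.3] 0.71 magy 0.011907454854295478
TCP magy -0.06034165194103439 magx -0.0007810343862848557 Fpush 8.364938927898416
t 19.12 pos [0.5124 0.2333 0.0247] rot [3.1388 0.001  2.9278] F [-0.88  8.75 -4.81] w 0.0005 
 GO [-0.0004  0.0017  0.0003] [-0.0025  0.0016 -0.0008]
```

apply_moves(increments=[-0.0006, -0.0025, -0.0002, -0.002, 0.001, -0.001])

```text
t: 19.2
eef_pos: [0.5125, 0.2331, 0.0247]
ee_rot: [3.137, 0.002, 2.927]
force: [-3.6, 11.7, 0.1]
width: 0.0004
```

```bash
python3 look.py; for i in 1 2; do python3 look.py | tail -3; done
```

```text
filler [258.8 114.3] 0.88 mag 0.0005531018587855913 0.008896390407467382
row_cap_1 [260.6  66.3] 0.73 mag 0.001661728318111847 0.03916364767496862
row_cap_1 [260.3 164.8] 0.62 mag 0.0015270336744484753 -0.022951466654571397
row_cap_1 [259.7  12.3] 0.57 mag 0.0011532657163857254 0.07530224603117222
 scene follower_back [227.  217.6] 0.56 magy -0.05288138657673322
 scene row_cap_1 [239.5 233.8] 0.65 magy -0.027777018757130893
 scene row_cap_1 [301.2 226.1] 0.64 magy 0.11349390509882361
 scene row_cap_1 [228.3 219.8] 0.58 magy -0.041911027985333575
 scene row_cap_1 [285.9 228.4] 0.55 magy 0.07722865079175296
 scene row_cap_1 [271.  231.3] 0.43 magy 0.04187144629632026
 scene filler [254.8 232.3] 0.79 magy 0.006116604222146498
 scene filler [153.1 271.2] 0.7 magy -0.21504332983111948
 scene filler [271.1 230.7] 0.41 magy 0.04267862860114824
TCP magy -0.06022083346676156 magx -0.0008553410519606136 Fpush 10.268949946311489
t 19.55 pos [0.5125 0.2332 0.0247] rot [3.1373 0.0016 2.9273] F [-2.02 10.95 -2.66] w 0.0002 
 GO [-0.0005  0.0018  0.0003] [-0.0039  0.0025 -0.0003]
TCP magy -0.06025873030382464 magx -0.0008531520603367131 Fpush 9.289158779262564
t 19.9 pos [0.5125 0.2332 0.0247] rot [3.1373 0.0017 2.9275] F [-2.04  9.95 -3.51] w 0.0005 
 GO [-0.0005  0.0018  0.0003] [-0.0038  0.0025 -0.0005]
TCP magy -0.060283232475478954 magx -0.0008669443408573105 Fpush 10.137173616691262
t 20.25 pos [0.5125 0.2332 0.0247] rot [3.1372 0.0017 2.9274] F [-2.96 11.02 -3.17] w 0.0004 
 GO [-0.0005  0.0018  0.0003] [-0.0039  0.0026 -0.0004]
```

The push is steady at about 10 N and the row is closed. Handing in.

```bash
python3 -c "
from h import *
arm.job_done(); s=arm.get_state(); print(s['t'],s['force'])"
```

```text
the job is handed in; nothing more can be done
the job is handed in; nothing more can be done
```

I set the grey filler fully down on the channel floor between caps 3 and 4. I then pushed the follower until filler and caps stood in one closed row, and handed in with the arm still pressing. The clock stood at about 20 s of the 54 s allowed.

**Last checks**
- **Push:** three readings over the last 0.7 s gave 9.3–10.3 N along the channel, and the arm did not move. There is also about 3 N of vertical load.
- **Filler:** it touched down at the expected height, with about 29 N upward for a moment before I let go. It now reads 6–9 mm on the stop side of the magazine's origin; a closed row predicts 7 mm.
- **Follower:** the back of the plate reads about −0.052 (slide about 0.061). The expected closed position is 0.062. Single readings scattered by up to 4 mm.
- **Caps:** all four were found in line at spacings that fit a closed row, within a few mm of detector noise. I saw no sign of a tipped cap.

**What went wrong or was not confirmed**
- **First push failed:** the closed fingers rode over the top of the follower plate after pushing it about 10 mm. They hung over cap 4 without any contact force. In the pictures the fingertips appear about 15 mm behind the TCP, not 11 mm ahead as stated. I backed off, went about 22 mm lower, and the second push worked.
- **No final picture:** I had used all 12 picture views before the second push, so the last checks are detector positions and forces only.
- **Timer, tape roll and loupe:** I did not re-measure them at the end. The arm stayed clear of them throughout.

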